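# Clamp up the blocks from the gravity magazine

### The job

Feed every steel block out of the bottom of the gravity magazine with its pusher, one after another, and lay them, with the loose one if there is one on the bench, flat side by side across the bed of the bench-mounted bar clamp, centred between its two jaws. When all are in place, squeeze the pistol-grip trigger again and again until the sliding jaw grips the whole row firmly (close the jaw only with the trigger, never by pushing on it), and leave the pusher pulled fully back. Leave the hammer, the tin and the punch alone.

Things in the scene. Friction and masses are not known exactly. Their poses are not given: they have to be found in the camera images.
- clamp: One-hand bar clamp fixed to the bench on a grey plate (x -130..146, y -80..68 mm, 14 thick). Origin on the bench below the middle of the fixed jaw's face; x runs level from fixed to sliding jaw, y along the jaw faces, z up. Fixed jaw: x -16..0, y -26..26, top z 44. Toothed bar along x at y -114, top z 54. Black head: x -125..-13, y -131..-97, top z 60, with an upright pistol grip on it.
- clamp_bed (a point): On the bed (plate top, z 14 mm) at the foot of the middle of the fixed jaw's face; axes as the clamp's. Blocks lie on the bed from here towards +x. The bed is flat and free from y -80 to +68 mm, so fingers can go down beside the blocks to just above the bed.
- clamp_grip (a point): Clamp frame x -100, y -114, z 95 mm: midway between the outer faces of pistol grip and trigger when fully squeezed. TCP here, pointing down, fingers closing along the clamp's x; opened to 80 mm or more they clear both. The fixed grip is x -115..-99, y -125..-103, top z 125 mm.
- trigger (a joint): Upright aluminium bar, 9 mm thick, 18 wide, top z 115 mm, on the grip's +x side; hinged at clamp x -78.5, z 14. Rad: 0 released (spring return), 0.29 squeezed to the grip. At z 95 from its outer face to the grip's back: 52 mm released, 30 squeezed. About 16 N there drives the jaw: 8 mm a full squeeze (the first 2 to 11). Once tight it yields softly and the jaw stays; 25 to 40 N is ample.
- jaw (a joint): Sliding jaw, m: 0 fully open, grows as it closes, to 0.09; starts at 0.001 to 0.014. The clear opening between the jaw faces is 0.120 m minus this (plus what the pad yields). Stays where the trigger drew it, held by 14 N of friction: once tight it springs back a little on release and keeps pressing with 8 to 14 N. Not to be pushed by hand.
- jaw_face (a point): Middle of the sliding jaw's face, 29 mm above the bench, axes as the clamp's. The face is a black rubber pad, 50 mm wide (y) and 6 thick, springy (8 N per mm, it yields 1 to 2 mm in the final grip and up to 5 while squeezing); the jaw is 22 mm thick with it, top z 44. An arm at its -y end joins it to the bar.
- magazine: Gravity magazine fixed to the bench on a grey plate (x -120..85, y -58..58 mm, top z 12). Origin on the bench below the stack's middle; x is the way the bottom block comes out. Aluminium chute (x -13.5..13.5, y -34..34, top z 80) holds the blocks flat on one another, length along y. Fully pushed out, a block lies on the plate at x 53. The rest drops when the pusher is pulled fully back.
- pusher (a joint): Pusher of the magazine, m: 0 pulled back (home), 0.058 fully in, moving along the magazine's +x; its blade, 12 mm high and 40 wide, slides in under the stack. 1.5 to 3 N of friction; it stays where it is left.
- pusher_handle (a point): Grip point of the pusher's upright black handle: 14 mm (along x) by 24 mm (along y), from z 26 to 84 mm; this point is at z 62 mm, at magazine x -91 mm when home. Pinch it across y (24 mm) from above.
- block1: Square steel block (always present), 16 x 56 x 16 mm, 112 g, length along its y; origin at its centre. Starts in the magazine; four or five alike in all. On the bed its centre is 22 mm above the bench. Best gripped from above by its two ends (56 mm apart), so that blocks can be laid next to one another with gaps of 2 to 4 mm.
- block2: Square steel block (always present), 16 x 56 x 16 mm, 112 g, length along its y; origin at its centre. Starts in the magazine; four or five alike in all. On the bed its centre is 22 mm above the bench. Best gripped from above by its two ends (56 mm apart), so that blocks can be laid next to one another with gaps of 2 to 4 mm.
- block3: Square steel block (always present), 16 x 56 x 16 mm, 112 g, length along its y; origin at its centre. Starts in the magazine; four or five alike in all. On the bed its centre is 22 mm above the bench. Best gripped from above by its two ends (56 mm apart), so that blocks can be laid next to one another with gaps of 2 to 4 mm.
- block4: Square steel block (may be absent: None), 16 x 56 x 16 mm, 112 g, length along its y; origin at its centre. Starts in the magazine; four or five alike in all. On the bed its centre is 22 mm above the bench. Best gripped from above by its two ends (56 mm apart), so that blocks can be laid next to one another with gaps of 2 to 4 mm.
- block5: Square steel block (may be absent: None), 16 x 56 x 16 mm, 112 g, length along its y; origin at its centre. Starts loose on the bench; four or five alike in all. On the bed its centre is 22 mm above the bench. Best gripped from above by its two ends (56 mm apart), so that blocks can be laid next to one another with gaps of 2 to 4 mm.
- hammer: Bystander: hammer lying on the bench beyond the work, 260 mm long.
- tin: Bystander: closed steel tin, 60 mm across, 70 mm high, standing on the bench.
- punch: Bystander: steel punch rod, 12 mm thick, 130 mm long, lying on the bench beyond the magazine.
Not all that is in view belongs to the job. Leave any green or purple look-alike of the block5 alone.

How it is judged:
By the outcome, as a careful person would: the job done as asked, in the order asked, and still so for the second after the job is handed in, with the robot touching nothing.
Of block4, block5 only 1 to 2 are there at a start; the rules pass over those that are not, and their reading is None.
At some moment in a run one of block1, block2, block3, block4, block5 may be knocked a few centimetres aside while the robot is not near it.
Once in a run the grip may slacken for a moment while it holds something.
It also fails if it takes over 210 s, if anything falls off the work surface, if the arm or the gripper's body presses on something with over 40 N, if the wrist force passes 120 N, or if a joint passes its speed limit or range.

### The arm

A 7-joint arm with a two-finger parallel gripper is mounted at the origin on the work surface. World frame = base frame: x ahead of the robot, y to its left, z up, the work surface at z = 0. Lengths are in m, angles in rad, forces in N, time in s.
With the tool pointing down it reaches from about 0.425 to 0.975 m from the base axis. Payload 16.7 kg.
Tool frame: the origin (TCP) lies between the finger pads, 19 mm behind the fingertips; this is the grasp point; z points along the fingers, y is the line along which they close (so a half turn about z gives the same grasp; the last joint's range is limited). The gripper opens to 85 mm and grips with 20 to 120 N. Pads are 22 mm wide; open, the fingers measure 114 mm over their backs; the gripper's body (76 mm by 85 mm) begins 54 mm behind the grasp point. The pads swing forward as they close: fully open they stand 13 mm farther back than shut.
Start: joints at [0.984, 0.426, 0.074, 1.606, -0.034, 1.111, -0.067], TCP at [0.286, -0.611, 0.25] pointing down, gripper open.
Joint ranges: [-2.85, 2.85], [-0.5, 2.14], [-1.23, 1.37], [0.21, 2.46], [-1.02, 4.16], [0.16, 2.05], [-2.73, 2.73]. Speed limits (rad/s): [1.89, 1.89, 2.39, 2.39, 3.01, 3.01, 3.01].

### API

Orientations are given as a unit quaternion [x, y, z, w].
In Python, from bench import * gives the robot as it stands.
- The arm moves only by the shell command python3 -m handwheel 'ROWS' [FORCE]. ROWS is JSON, a list of rows, each an object with "translation": the shift along the tool's x, y, z in m, a list of three; "twist": the turn, a rotation vector about the tool's x, y, z in rad, a list of three; "fingers": the finger opening in m, from 0 to 0.0854. A call has 1 to 5 rows; each row is the pose to reach, as a shift and turn from the pose commanded when the call began, along the tool's axes at that moment; what a row does not reach only later rows make up. A row lasts 1/8 s, in which the tool goes at most 62.5 mm and 10.7 degrees, less where a joint would pass 70% of its speed; a pose out of reach is approached as far as the arm can. A call with a gripper value outside its range is refused whole. The fingers move at their own pace and stop on an object; FORCE is the grip in N (left out, the last holds). Time passes only in rows, so rows that repeat a pose let the fingers close. It gives the time, the measured TCP pose, the force, the opening and the grip force at its end, in the units of the state.
- observe(): the state, without advancing time (a new reading comes with each control period).
- snapshot(name): name is "scene" or "side" or "wrist"; returns the picture (400x640x3 uint8, red, green, blue); there is no depth.
- get_calibration(name): a dict with "mtx" (3x3 intrinsics, pixels), "eye" and "attitude" of the camera in the world. Camera axes: x right, y down, z forward; pixel columns grow to the right and rows downward; lengths in m; the calibration is good to about 2 mm. The wrist camera is an equidistant fisheye: a pixel r from the principal point sees the ray r / f radians off the axis. A picture is of the moment at which its call begins: read the wrist's pose just before it. get_calibration takes no time and is no camera call; for the wrist camera it gives the pose at the moment of the call.
- sign_off(): hands the job in; it is judged then, once.
The state is a dict: "time_s": time; "joint_positions": joint angles; "qd": joint speeds; "effort": joint torques, N m; "eef_pos": TCP position; "tool_rot": TCP orientation; "ft_force": force on the tool from outside, world axes, zero at the start; "ft_torque": the same for the moment, N m; "grip_width": finger opening in m; "gripper_force": force on a finger pad.
Only numpy, scipy, OpenCV 4.12 (cv2) and the standard library are available. Lean on these libraries where they do the work, as an engineer would, in place of code of your own. Each camera call takes 0.05 s, during which the arm holds its last target. There are 200 camera calls.

## Working session

There is one attempt and no reset: what is moved stays moved. The work goes in short steps, Python scripts to look and compute and a shell command to move; the robot and the scene stay as the last step left them, time stands still between calls to the robot, and variables do not carry over. Pictures are saved under pics/ and viewed, at most 18 in all, crops included, and the job is handed in when it is done.

```bash
mkdir -p pics; ls; cat > look.py <<'E'
from bench import *
import cv2,sys,numpy as np
def save(n,tag):
    im=snapshot(n); cv2.imwrite(f'pics/{tag}.png',im[:,:,::-1]); return im
E
python3 - <<'E'
from look import *
for n in('scene','side','wrist'):
    c=get_calibration(n);print(n,{k:np.round(np.array(v),4).tolist() for k,v in c.items()});save(n,n+'0')
s=observe();print(s)
a=cv2.imread('pics/scene0.png');b=cv2.imread('pics/side0.png')
cv2.imwrite('pics/both.png',cv2.resize(np.vstack([a,b]),(480,600)))
E
```

```text
pics
scene {'mtx': [[497.7143, 0.0, 314.621], [0.0, 497.7143, 203.1968], [0.0, 0.0, 1.0]], 'eye': [1.484, -0.1146, 0.8345], 'attitude': [0.7202, 0.5566, -0.2528, -0.328]}
side {'mtx': [[489.9585, 0.0, 317.3322], [0.0, 489.9585, 193.5698], [0.0, 0.0, 1.0]], 'eye': [0.4808, -0.6809, 0.9143], 'attitude': [0.9229, -0.0947, 0.0418, -0.3709]}
wrist {'mtx': [[309.7069, 0.0, 315.7129], [0.0, 309.7069, 203.384], [0.0, 0.0, 1.0]], 'eye': [0.3609, -0.5744, 0.3722], 'attitude': [0.8326, -0.5293, -0.0877, 0.1373]}
{'time_s': 0.15, 'joint_positions': array([ 0.98349506,  0.42662399,  0.07386094,  1.60644508, -0.03415412,
        1.11082468, -0.06711755]), 'qd': array([-0.00050933, -0.00188577, -0.00024791, -0.00241282,  0.00082527,
        0.00121679,  0.00015418]), 'effort': array([ 5.35448547e-03, -9.50318313e+01,  3.76435250e+00, -4.63755763e+01,
        1.95046625e-02,  7.74593151e-03,  8.81218102e-05]), 'eef_pos': array([ 0.28602981, -0.61106831,  0.24945439]), 'tool_rot': array([ 9.76145051e-01,  2.17118785e-01, -1.24524378e-04, -5.06323043e-04]), 'ft_force': array([-0.30571868,  1.2328603 ,  0.38276936]), 'ft_torque': array([-0.01375413,  0.0681392 , -0.00413574]), 'gripper_force': 0.0, 'grip_width': 0.08544717406663747}
```

View pics/scene0.png

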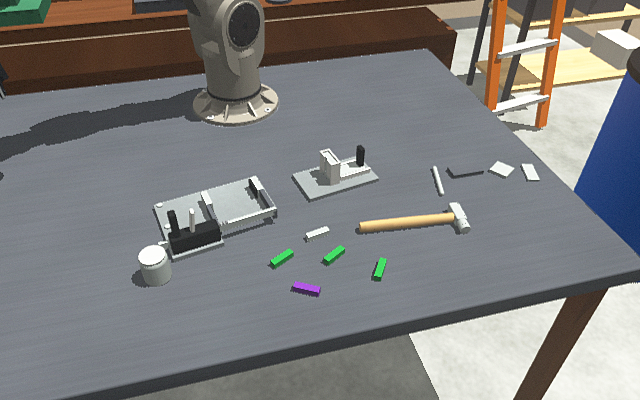

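View pics/side0.png

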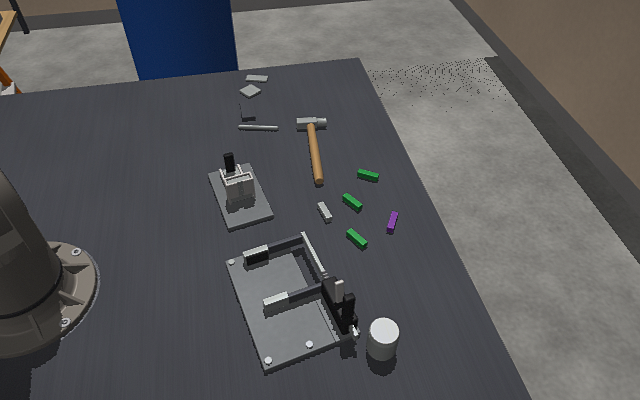

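The scene view shows the clamp at (215,215), the magazine at (336,175), the loose steel block at (317,233) and the tin at (154,265). It also shows green look-alikes at (282,258), (334,255) and (380,268), a purple one at (306,288), and the hammer and punch. The side view shows the magazine at (240,190), the clamp at (295,300) and the loose block at (324,211).

Things that could be taken for the loose block: grey-white (317,233), greens (282,258), (334,255), (380,268), purple (306,288), flat grey plates (502,169) and (530,172). I choose the grey-white one. Next is one close crop.

```bash
python3 - <<'E'
import cv2,numpy as np
b=cv2.imread('pics/side0.png')[140:380,200:400]; cv2.imwrite('pics/c1.png',cv2.resize(b,None,fx=2.5,fy=2.5,interpolation=cv2.INTER_CUBIC))
a=cv2.imread('pics/scene0.png')[135:265,145:395]; cv2.imwrite('pics/c2.png',cv2.resize(a,None,fx=3.2,fy=3.2,interpolation=cv2.INTER_CUBIC))
E
```

```text
(no output)
```

View pics/c1.png

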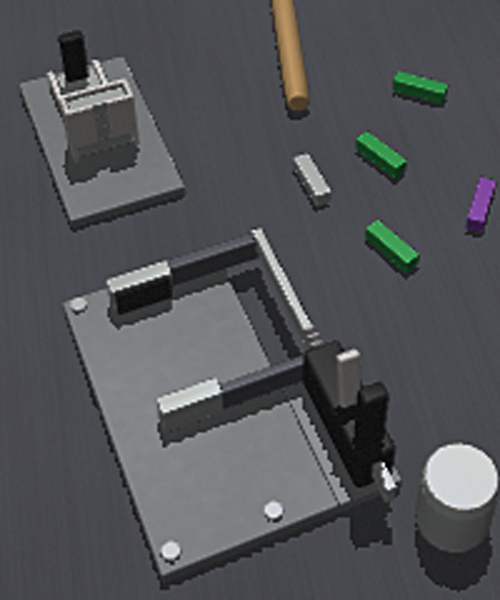

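View pics/c2.png

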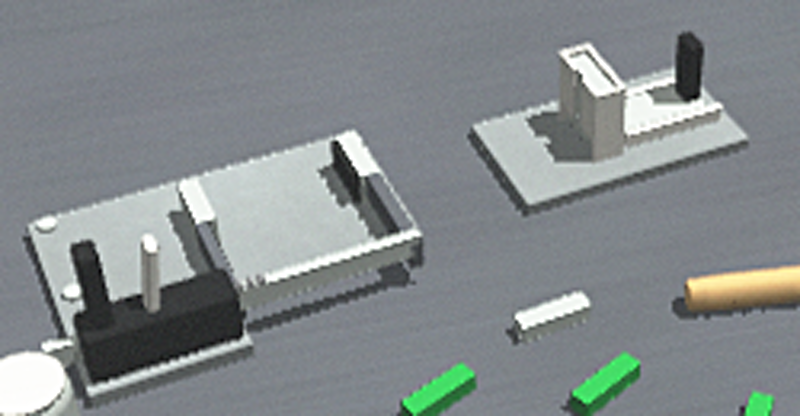

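Close crops: the white/grey block, in side crop px (312,180) and scene crop px (552,313), is the steel block. The plate corners are clear in both views. Now the rays.

```bash
cat >> look.py <<'E'
from scipy.spatial.transform import Rotation as R
def ray(n,px,z,cal=None):
    c=cal or get_calibration(n);M=np.array(c['mtx']);u=(np.array(px,float)-M[:2,2])/M[0,0]
    if n=='wrist':
        r=np.linalg.norm(u,axis=-1,keepdims=True); d=np.concatenate([u/np.maximum(r,1e-9)*np.sin(r),np.cos(r)],-1)
    else: d=np.concatenate([u,np.ones(u.shape[:-1]+(1,))],-1)
    d=R.from_quat(c['attitude']).apply(d); e=np.array(c['eye'])
    return e+d*((z-e[2])/d[...,2:])
def fit2(A,B):
    A=np.array(A)[:,:2];B=np.array(B)[:,:2];a=A.mean(0);b=B.mean(0)
    H=(A-a).T@(B-b);th=np.arctan2(H[0,1]-H[1,0],H[0,0]+H[1,1])
    r=np.array([[np.cos(th),-np.sin(th)],[np.sin(th),np.cos(th)]]);t=b-r@a
    return t,th,(A@r.T+t-B)
E
python3 - <<'E'
from look import *
s=lambda p:np.array(p)/2.5+[200,140]
c=lambda p:np.array(p)/3.2+[145,135]
P=[]
for nm,z,L in(('clamp',.014,[((146,68),(66,300),(352,133)),((-130,68),(163,572),(28,228))]),
 ('mag',.012,[((-120,-58),(22,85),None),((85,-58),(75,222),(470,128)),((85,58),(183,188),(527,208)),((-120,58),(125,60),(747,140))])):
    A=[];B=[]
    for m,a,b in L:
        pa=ray('side',s(a),z); pb=ray('scene',c(b),z) if b else pa
        print(nm,m,pa.round(4),pb.round(4)); A+=[np.array(m)/1e3]*2;B+=[pa,pb]
    t,th,r=fit2(A,B);print(nm,t.round(4),np.degrees(th).round(2),np.abs(r).max(0).round(4))
# loose block: top-face by brightness
for n,box in(('side',(315,195,335,225)),('scene',(300,220,335,245))):
    im=cv2.imread(f'pics/{n}0.png');h=cv2.cvtColor(im,cv2.COLOR_BGR2GRAY);x0,y0,x1,y1=box
    m=(h[y0:y1,x0:x1]>130).astype('u1') if 0 else (h[y0:y1,x0:x1]>130).astype(np.uint8)
    k=max(cv2.findContours(m,0,1)[0],key=cv2.contourArea).reshape(-1,2)+[x0,y0]
    w=ray(n,k,.014 if n=='side' else .012);q=cv2.minAreaRect((w[:,:2]*1000).astype(np.float32));print(n,q, cv2.contourArea(k.astype(np.int32)))
E
```

```text
clamp (146, 68) [0.4216 0.0016 0.014 ] [ 0.4285 -0.0028  0.014 ]
clamp (-130, 68) [ 0.4733 -0.2671  0.014 ] [ 0.4839 -0.2666  0.014 ]
clamp [ 0.5201 -0.1282] 101.36 [0.0057 0.0044]
mag (-120, -58) [0.3983 0.2931 0.012 ] [0.3983 0.2931 0.012 ]
mag (85, -58) [0.4372 0.0931 0.012 ] [0.4441 0.0945 0.012 ]
mag (85, 58) [0.5443 0.1153 0.012 ] [0.5561 0.1156 0.012 ]
mag (-120, 58) [0.5095 0.3104 0.012 ] [0.518  0.3143 0.012 ]
mag [0.4791 0.1865] -78.98 [0.008 0.005]
side ((670.8239135742188, 107.61660766601562), (14.627826690673828, 55.23414993286133), 11.967591285705566) 81.0
scene ((671.6815795898438, 104.38111114501953), (82.32231140136719, 80.83435821533203), 75.4356460571289) 162.0
```

The two views disagree by about 8 mm in x, so I will refine with the wrist camera from close above. First, a move to an overview pose.

```bash
cat > way.py <<'E'
# usage: way.py x,y,z,psi_deg ...  -> tool-frame shift/twist for each successive waypoint
import sys,numpy as np
from bench import *
from scipy.spatial.transform import Rotation as R
s=observe();p=np.array(s['eef_pos']);X=R.from_quat(s['tool_rot']).as_matrix();a=np.degrees(np.arctan2(X[1,0],X[0,0]))
print('now',s['time_s'],p.round(4),'psi',a.round(2),'tilt',X[2,:2].round(4),'F',np.array(s['ft_force']).round(1),'w',round(s['grip_width'],4))
for w in sys.argv[1:]:
    *q,b=map(float,w.split(','));q=np.array(q);d=q-p;c,n=np.cos(np.radians(a)),np.sin(np.radians(a))
    t=[c*d[0]+n*d[1],n*d[0]-c*d[1],-d[2]];h=-np.radians((b-a+180)%360-180)
    print(w,'T',np.round(t,4).tolist(),'twist',round(h,4),'rows>=',int(np.ceil(max(np.linalg.norm(t)/.0625,abs(h)/.1867))));p=q;a=b
E
python3 way.py 0.50,0.05,0.33,101.2; python3 - <<'E'
from look import *
c=get_calibration('wrist');print(R.from_quat(c['attitude']).as_matrix().round(3))
E
```

```text
now 0.15 [ 0.286  -0.6111  0.2495] psi 25.08 tilt [-0.    -0.001] F [-0.3  1.2  0.4] w 0.0854
0.50,0.05,0.33,101.2 T [0.474, -0.508, -0.0805] twist -1.3285 rows>= 12
[[ 0.424 -0.857 -0.291]
 [-0.906 -0.402 -0.136]
 [-0.     0.322 -0.947]]
```

```bash
H="python3 -m handwheel"
for i in 1 2 3; do python3 -m handwheel '[{"translation":[0.04,-0.042,-0.007],"twist":[0,0,0],"fingers":0.085},{"translation":[0.08,-0.085,-0.013],"twist":[0,0,0],"fingers":0.085},{"translation":[0.12,-0.127,-0.02],"twist":[0,0,0],"fingers":0.085},{"translation":[0.158,-0.169,-0.027],"twist":[0,0,0],"fingers":0.085},{"translation":[0.158,-0.169,-0.027],"twist":[0,0,0],"fingers":0.085}]' 40 >/dev/null; done
for i in 1 2; do python3 -m handwheel '[{"translation":[0,0,0],"twist":[0,0,-0.18],"fingers":0.085},{"translation":[0,0,0],"twist":[0,0,-0.36],"fingers":0.085},{"translation":[0,0,0],"twist":[0,0,-0.54],"fingers":0.085},{"translation":[0,0,0],"twist":[0,0,-0.664],"fingers":0.085},{"translation":[0,0,0],"twist":[0,0,-0.664],"fingers":0.085}]'; done
python3 way.py
python3 - <<'E'
from look import *
save('wrist','w1');c=get_calibration('wrist');import pickle;pickle.dump(c,open('w1.pkl','wb'));print(c['eye'])
E
```

```text
time_s: 2.65
eef_pos: [0.5006, 0.0471, 0.3307]
tool_rot: [0.853, 0.522, -0.0, -0.0]
ft_force: [-0.6, -1.1, -0.1]
grip_width: 0.0851
gripper_force: 0.0
time_s: 3.28
eef_pos: [0.5006, 0.0479, 0.3309]
tool_rot: [0.637, 0.771, -0.0, -0.0]
ft_force: [-0.6, 0.8, 0.3]
grip_width: 0.0852
gripper_force: 0.0
now 3.275 [0.5006 0.0479 0.3309] psi 100.91 tilt [-0.     -0.0003] F [-0.6  0.8  0.3] w 0.0852
[0.48515911 0.13085089 0.45370263]
```

View pics/w1.png

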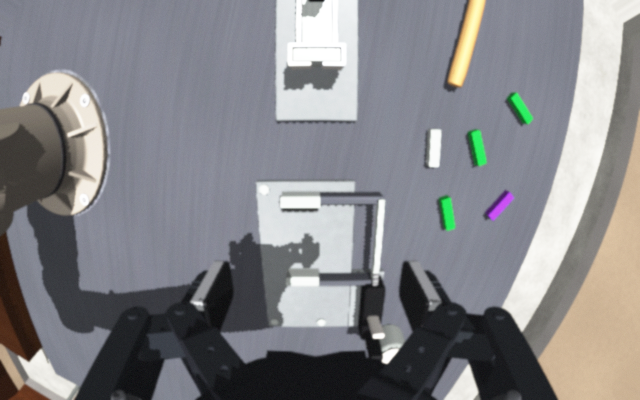

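Wrist view: magazine plate front corners at (276,122) and (357,121), with the chute at (317,53). Clamp plate corners are at (258,182), (355,181) and about (274,327). The jaw faces are near y=209 and y=270, and the loose block is at (434,148).

```bash
python3 - <<'E'
from look import *
import pickle
c=pickle.load(open('w1.pkl','rb'));im=cv2.imread('pics/w1.png');g=cv2.cvtColor(im,cv2.COLOR_BGR2GRAY)
def sub(P):
    return cv2.cornerSubPix(g,np.array(P,np.float32).reshape(-1,1,2),(4,4),(-1,-1),(3,50,.01)).reshape(-1,2)
for nm,z,m,P in(('clamp',.014,[(146,68),(146,-80),(-130,68)],[(258,182),(355,181),(274,327)]),('mag',.012,[(85,-58),(85,58)],[(276,122),(357,121)])):
    q=sub(P);w=ray('wrist',q,z,c);print(nm,q.tolist(),w.round(4).tolist())
    t,th,r=fit2(np.array(m)/1e3,w);print(t.round(4),np.degrees(th).round(2),np.abs(r).max(0).round(4))
# jaw tops z=.044, chute top z .080
h=cv2.cvtColor(im,cv2.COLOR_BGR2HSV)
def blob(n,x0,y0,x1,y1,thr,z):
    k=max(cv2.findContours((g[y0:y1,x0:x1]>thr).astype(np.uint8),0,1)[0],key=cv2.contourArea).reshape(-1,2)+[x0,y0]
    print(n,cv2.boundingRect(k.astype(np.int32)));w=ray('wrist',k,z,c);q=cv2.minAreaRect((w[:,:2]*1000).astype(np.float32));print(q)
blob('loose',422,122,446,174,170,.016)
blob('fixed jaw',286,262,322,292,190,.044)
blob('slide jaw',276,188,322,214,190,.044)
blob('chute',284,38,350,70,200,.080)
E
```

```text
clamp [[255.94764709472656, 181.802001953125], [354.16943359375, 181.19583129882812], [274.7340393066406, 325.8308410644531]] [[0.4192, 0.0008, 0.014], [0.5619, 0.0288, 0.014], [0.4832, -0.266, 0.014]]
[ 0.5186 -0.1272] 103.11 [0.0014 0.0043]
mag [[277.0178527832031, 120.16925048828125], [355.7261657714844, 120.16557312011719]] [[0.4355, 0.0957, 0.012], [0.5452, 0.1167, 0.012]]
[0.4743 0.1897] -79.12 [0.0021 0.0004]
loose (429, 129, 13, 39)
((670.800537109375, 103.98695373535156), (18.76335334777832, 58.014930725097656), 12.47241497039795)
fixed jaw (286, 276, 36, 16)
((516.6575927734375, -140.2921142578125), (55.926055908203125, 28.789886474609375), 11.41026496887207)
slide jaw (276, 188, 46, 26)
((486.07623291015625, -6.3770904541015625), (63.873504638671875, 36.880615234375), 10.942115783691406)
chute (284, 38, 66, 32)
((474.4236145019531, 189.70611572265625), (76.68550872802734, 38.71841812133789), 10.87915325164795)
```

```bash
python3 way.py 0.4573,0.2789,0.15,100.9 0.4573,0.2789,0.062,100.9
```

```text
now 3.325 [0.5006 0.048  0.3309] psi 100.82 tilt [-0.     -0.0003] F [ 0.4 -0.1  0.5] w 0.0851
0.4573,0.2789,0.15,100.9 T [0.2349, 0.0009, 0.1809] twist -0.0013 rows>= 5
0.4573,0.2789,0.062,100.9 T [0.0, 0.0, 0.088] twist -0.0 rows>= 2
```

```bash
python3 -m handwheel '[{"translation":[0.05,0,0.0],"twist":[0,0,0],"fingers":0.06},{"translation":[0.105,0,0.03],"twist":[0,0,0],"fingers":0.06},{"translation":[0.16,0.001,0.06],"twist":[0,0,0],"fingers":0.06},{"translation":[0.21,0.001,0.09],"twist":[0,0,0],"fingers":0.06},{"translation":[0.235,0.001,0.13],"twist":[0,0,0],"fingers":0.06}]' 40 >/dev/null
python3 -m handwheel '[{"translation":[0,0,0.02],"twist":[0,0,0],"fingers":0.06},{"translation":[0,0,0.051],"twist":[0,0,0],"fingers":0.06},{"translation":[0,0,0.051],"twist":[0,0,0],"fingers":0.06}]'; python3 way.py 0.4573,0.2789,0.062,100.9
python3 - <<'E'
from look import *
save('wrist','w2');c=get_calibration('wrist');import pickle;pickle.dump(c,open('w2.pkl','wb'))
E
```

```text
time_s: 4.32
eef_pos: [0.4551, 0.2786, 0.1484]
tool_rot: [0.636, 0.771, -0.002, -0.001]
ft_force: [-0.3, -0.8, 1.1]
grip_width: 0.0605
gripper_force: 0.0
now 4.325 [0.4551 0.2786 0.1484] psi 100.97 tilt [-0.0011 -0.0036] F [-0.3 -0.8  1.1] w 0.0605
0.4573,0.2789,0.062,100.9 T [-0.0001, 0.0022, 0.0864] twist 0.0012 rows>= 2
```

View pics/w2.png

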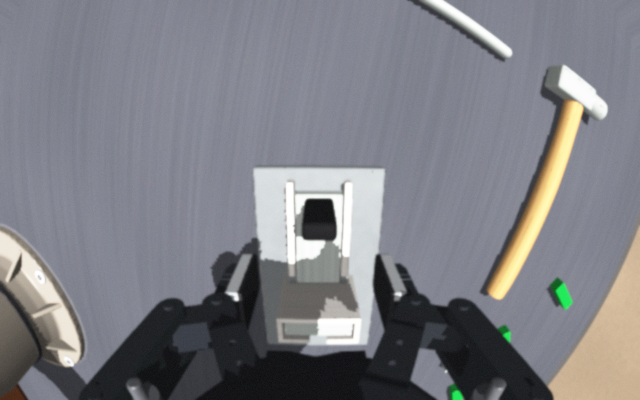

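Wrist view: handle centred at (319,215), chute at (318,329), and the fingers straddle the handle symmetrically.

```bash
python3 - <<'E'
from look import *
import pickle
c=pickle.load(open('w2.pkl','rb'));im=cv2.imread('pics/w2.png');g=cv2.cvtColor(im,cv2.COLOR_BGR2GRAY)
print('handle top corners',ray('wrist',[(306,200),(332,200),(303,230),(335,230)],.084,c).round(4).tolist())
print('plate',ray('wrist',[(255,168),(384,168)],.012,c).round(4).tolist())
print('chute',ray('wrist',[(277,318),(360,318),(277,344),(360,344)],.080,c).round(4).tolist())
E
```

```text
handle top corners [[0.4455, 0.3002, 0.084], [0.4619, 0.3034, 0.084], [0.4474, 0.2792, 0.084], [0.4682, 0.2833, 0.084]]
plate [[0.3985, 0.2969, 0.012], [0.5088, 0.3185, 0.012]]
chute [[0.4405, 0.197, 0.08], [0.5056, 0.2096, 0.08], [0.4442, 0.1672, 0.08], [0.5137, 0.1806, 0.08]]
```

```bash
python3 -m handwheel '[{"translation":[0,0.003,0.03],"twist":[0,0,0],"fingers":0.06},{"translation":[0,0.003,0.07],"twist":[0,0,0],"fingers":0.06},{"translation":[0,0.003,0.086],"twist":[0,0,0],"fingers":0.06},{"translation":[0,0.003,0.086],"twist":[0,0,0],"fingers":0.06}]' 30
python3 -m handwheel '[{"translation":[0,0,0],"twist":[0,0,0],"fingers":0.01},{"translation":[0,0,0],"twist":[0,0,0],"fingers":0.01},{"translation":[0,0,0],"twist":[0,0,0],"fingers":0.01},{"translation":[0,0,0],"twist":[0,0,0],"fingers":0.01}]' 30
```

```text
time_s: 4.88
eef_pos: [0.459, 0.2802, 0.0644]
tool_rot: [0.635, 0.772, -0.0, -0.0]
ft_force: [-0.7, -0.6, 0.7]
grip_width: 0.0594
gripper_force: 0.0
time_s: 5.38
eef_pos: [0.4571, 0.2801, 0.0651]
tool_rot: [0.635, 0.773, -0.001, -0.0]
ft_force: [-17.7, -4.4, 20.4]
grip_width: 0.0237
gripper_force: 31.8
```

```bash
python3 -m handwheel '[{"translation":[0,-0.003,0],"twist":[0,0,0],"fingers":0.035},{"translation":[0,-0.003,0],"twist":[0,0,0],"fingers":0.035},{"translation":[0,-0.003,0],"twist":[0,0,0],"fingers":0.015},{"translation":[0,-0.003,0],"twist":[0,0,0],"fingers":0.015},{"translation":[0,-0.003,0],"twist":[0,0,0],"fingers":0.015}]' 30; python3 way.py
```

```text
time_s: 6.0
eef_pos: [0.457, 0.2798, 0.0646]
tool_rot: [0.635, 0.772, 0.001, 0.0]
ft_force: [3.5, -1.3, 6.3]
grip_width: 0.0237
gripper_force: 33.8
now 6.0 [0.457  0.2798 0.0646] psi 101.13 tilt [0.0004 0.0016] F [ 3.5 -1.3  6.3] w 0.0237
```

```bash
python3 -m handwheel '[{"translation":[-0.012,0,0],"twist":[0,0,0],"fingers":0.015},{"translation":[-0.024,0,0],"twist":[0,0,0],"fingers":0.015},{"translation":[-0.036,0,0],"twist":[0,0,0],"fingers":0.015},{"translation":[-0.048,0,0],"twist":[0,0,0],"fingers":0.015},{"translation":[-0.058,0,0],"twist":[0,0,0],"fingers":0.015}]'
python3 -m handwheel '[{"translation":[0,0,0],"twist":[0,0,0],"fingers":0.015},{"translation":[0,0,0],"twist":[0,0,0],"fingers":0.015}]'
```

```text
time_s: 6.62
eef_pos: [0.4678, 0.223, 0.0646]
tool_rot: [0.635, 0.773, 0.001, -0.0]
ft_force: [0.1, 3.5, 7.8]
grip_width: 0.0236
gripper_force: 34.0
time_s: 6.88
eef_pos: [0.4679, 0.2226, 0.0645]
tool_rot: [0.635, 0.772, 0.0, 0.0]
ft_force: [0.0, -0.8, 7.8]
grip_width: 0.0238
gripper_force: 34.1
```

Pushed without hitting the stop; the direction matches (side force is about 0). Add 1 mm to confirm the stop, then pull back fully.

```bash
python3 -m handwheel '[{"translation":[-0.001,0,0],"twist":[0,0,0],"fingers":0.015},{"translation":[-0.001,0,0],"twist":[0,0,0],"fingers":0.015}]'
python3 -m handwheel '[{"translation":[0.012,0,0],"twist":[0,0,0],"fingers":0.015},{"translation":[0.024,0,0],"twist":[0,0,0],"fingers":0.015},{"translation":[0.036,0,0],"twist":[0,0,0],"fingers":0.015},{"translation":[0.048,0,0],"twist":[0,0,0],"fingers":0.015},{"translation":[0.059,0,0],"twist":[0,0,0],"fingers":0.015}]'
python3 -m handwheel '[{"translation":[0.001,0,0],"twist":[0,0,0],"fingers":0.015},{"translation":[0.001,0,0],"twist":[0,0,0],"fingers":0.015}]'
```

```text
time_s: 7.12
eef_pos: [0.4679, 0.2225, 0.0645]
tool_rot: [0.635, 0.773, 0.001, -0.0]
ft_force: [1.2, 4.8, 5.7]
grip_width: 0.0236
gripper_force: 18.3
time_s: 7.75
eef_pos: [0.457, 0.2795, 0.0645]
tool_rot: [0.635, 0.772, 0.0, 0.001]
ft_force: [3.3, -1.0, 6.5]
grip_width: 0.0234
gripper_force: 30.3
time_s: 8.0
eef_pos: [0.4569, 0.28, 0.0645]
tool_rot: [0.635, 0.772, 0.0, 0.001]
ft_force: [4.1, -4.3, 8.2]
grip_width: 0.0237
gripper_force: 30.9
```

```bash
python3 -m handwheel '[{"translation":[0,0,0],"twist":[0,0,0],"fingers":0.06},{"translation":[0,0,0],"twist":[0,0,0],"fingers":0.06},{"translation":[0,0,-0.03],"twist":[0,0,0],"fingers":0.06},{"translation":[0,0,-0.07],"twist":[0,0,0],"fingers":0.075},{"translation":[0,0,-0.105],"twist":[0,0,0],"fingers":0.075}]' 
python3 -m handwheel '[{"translation":[-0.06,0,0],"twist":[0,0,0],"fingers":0.075},{"translation":[-0.12,0,0],"twist":[0,0,0],"fingers":0.075},{"translation":[-0.15,0,0],"twist":[0,0,0],"fingers":0.075},{"translation":[-0.15,0,0],"twist":[0,0,0],"fingers":0.075}]'; python3 way.py 0.4847,0.1373,0.033,101
python3 - <<'E'
from look import *
save('wrist','w3');c=get_calibration('wrist');import pickle;pickle.dump(c,open('w3.pkl','wb'))
E
```

```text
time_s: 8.62
eef_pos: [0.4555, 0.2805, 0.1701]
tool_rot: [0.635, 0.773, -0.0, -0.0]
ft_force: [-0.2, -0.6, 0.6]
grip_width: 0.075
gripper_force: 0.0
time_s: 9.12
eef_pos: [0.4851, 0.1308, 0.1688]
tool_rot: [0.636, 0.771, -0.0, 0.0]
ft_force: [-0.6, -0.6, 0.6]
grip_width: 0.0749
gripper_force: 0.0
now 9.125 [0.4851 0.1308 0.1688] psi 100.95 tilt [-0.0008 -0.0006] F [-0.6 -0.6  0.6] w 0.0749
0.4847,0.1373,0.033,101 T [0.0064, 0.0009, 0.1358] twist -0.0009 rows>= 3
```

View pics/w3.png

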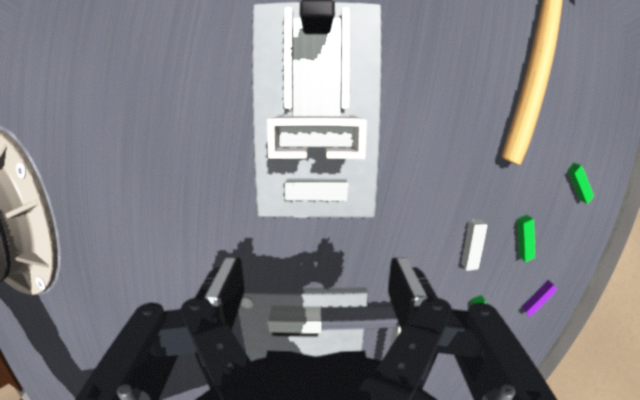

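The block lies fully out at (316,191), with more in the chute at (316,139). The loose block is at (475,245).

```bash
cat >> look.py <<'E'
import pickle
def rect(tag,box,thr,z,hi=256):
    c=pickle.load(open(tag+'.pkl','rb'));g=cv2.cvtColor(cv2.imread(f'pics/{tag}.png'),cv2.COLOR_BGR2GRAY);x0,y0,x1,y1=box
    k=max(cv2.findContours(((g[y0:y1,x0:x1]>thr)&(g[y0:y1,x0:x1]<hi)).astype(np.uint8),0,1)[0],key=cv2.contourArea).reshape(-1,2)+[x0,y0]
    w=ray('wrist',k,z,c)[:,:2]*1000;(cx,cy),s,a=cv2.minAreaRect(w.astype(np.float32))
    if s[0]<s[1]: a+=90
    print(tag,box,'px',cv2.boundingRect(k.astype(np.int32)),'centre',round(cx,1),round(cy,1),'size',np.round(s,1),'long axis',round(a,1))
E
python3 - <<'E'
from look import *
rect('w3',(275,172,357,208),205,.028)
rect('w3',(450,210,495,280),170,.016)
g=cv2.cvtColor(cv2.imread('pics/w3.png'),cv2.COLOR_BGR2GRAY)
print(g[170:215:2,316].tolist(), g[190,275:360:3].tolist())
E
python3 way.py
```

```text
w3 (275, 172, 357, 208) px (275, 172, 82, 36) centre 483.4 140.0 size [73.6 32.5] long axis 11.1
w3 (450, 210, 495, 280) px (466, 224, 22, 47) centre 670.4 107.0 size [17.9 57.3] long axis 102.3
[94, 127, 203, 215, 196, 153, 200, 249, 250, 250, 250, 250, 249, 249, 246, 214, 204, 209, 211, 211, 210, 210, 207] [218, 218, 216, 200, 249, 250, 250, 250, 250, 250, 250, 249, 249, 250, 249, 249, 250, 249, 250, 250, 249, 250, 249, 250, 236, 215, 218, 216, 212]
now 9.175 [0.4848 0.1326 0.1689] psi 101.06 tilt [-0.     -0.0002] F [0.4 0.4 0.1] w 0.0747
```

```bash
python3 - <<'E'
from look import *
rect('w3',(275,172,357,208),232,.028)
E
python3 way.py 0.4847,0.1373,0.033,101
```

```text
w3 (275, 172, 357, 208) px (286, 183, 63, 18) centre 484.9 138.6 size [55.3 15.8] long axis 11.1
now 9.175 [0.4848 0.1326 0.1689] psi 101.06 tilt [-0.     -0.0002] F [0.4 0.4 0.1] w 0.0747
0.4847,0.1373,0.033,101 T [0.0046, 0.0008, 0.1359] twist 0.0011 rows>= 3
```

```bash
python3 -m handwheel '[{"translation":[0.006,0.001,0.05],"twist":[0,0,0],"fingers":0.075},{"translation":[0.006,0.001,0.10],"twist":[0,0,0],"fingers":0.075},{"translation":[0.006,0.001,0.136],"twist":[0,0,0],"fingers":0.075},{"translation":[0.006,0.001,0.136],"twist":[0,0,0],"fingers":0.075},{"translation":[0.006,0.001,0.136],"twist":[0,0,0],"fingers":0.05}]' 50
python3 -m handwheel '[{"translation":[0,0,0],"twist":[0,0,0],"fingers":0.05},{"translation":[0,0,0],"twist":[0,0,0],"fingers":0.05},{"translation":[0,0,0],"twist":[0,0,0],"fingers":0.05}]' 50
python3 -m handwheel '[{"translation":[0,0,-0.03],"twist":[0,0,0],"fingers":0.05},{"translation":[0,0,-0.07],"twist":[0,0,0],"fingers":0.05},{"translation":[0,0,-0.11],"twist":[0,0,0],"fingers":0.05}]' 50
python3 way.py 0.5,-0.11,0.143,101.2
```

```text
time_s: 9.8
eef_pos: [0.485, 0.1406, 0.0342]
tool_rot: [0.634, 0.773, 0.001, 0.0]
ft_force: [-3.1, -0.5, 4.3]
grip_width: 0.0584
gripper_force: 2.8
time_s: 10.18
eef_pos: [0.4856, 0.1402, 0.0348]
tool_rot: [0.635, 0.773, 0.001, 0.001]
ft_force: [-3.5, 1.6, 10.7]
grip_width: 0.0542
gripper_force: 53.7
time_s: 10.55
eef_pos: [0.4848, 0.1395, 0.1454]
tool_rot: [0.635, 0.773, 0.001, 0.0]
ft_force: [0.4, 0.5, -0.5]
grip_width: 0.054
gripper_force: 53.5
now 10.55 [0.4848 0.1395 0.1454] psi 101.17 tilt [0.0001 0.0013] F [ 0.4  0.5 -0.5] w 0.054
0.5,-0.11,0.143,101.2 T [-0.2478, -0.0334, 0.0024] twist -0.0005 rows>= 5
```

```bash
python3 -m handwheel '[{"translation":[-0.05,-0.004,-0.025],"twist":[0,0,0],"fingers":0.05},{"translation":[-0.105,-0.008,-0.025],"twist":[0,0,0],"fingers":0.05},{"translation":[-0.16,-0.012,-0.025],"twist":[0,0,0],"fingers":0.05},{"translation":[-0.21,-0.018,-0.025],"twist":[0,0,0],"fingers":0.05},{"translation":[-0.255,-0.018,-0.025],"twist":[0,0,0],"fingers":0.05}]' 50 >/dev/null
python3 -m handwheel '[{"translation":[0,0,0],"twist":[0,0,0],"fingers":0.05},{"translation":[0,0,0],"twist":[0,0,0],"fingers":0.05}]'
python3 - <<'E'
from look import *
c=get_calibration('wrist');pickle.dump(c,open('w4.pkl','wb'));save('wrist','w4')
E
```

```text
time_s: 11.42
eef_pos: [0.5165, -0.1138, 0.1688]
tool_rot: [0.635, 0.773, 0.0, 0.0]
ft_force: [0.9, -0.1, -1.2]
grip_width: 0.0541
gripper_force: 53.5
```

View pics/w4.png

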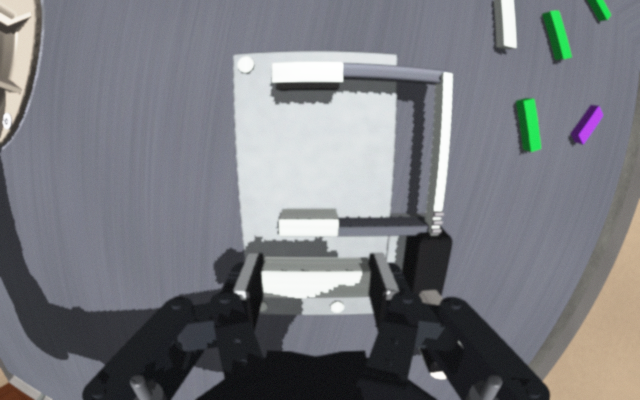

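Fixed jaw top spans (279..338, 219..236), the sliding jaw top (273..343, 63..88 with pad), and the plate corners are at (233,55) and (396,54). The held block is at (312,283), square between the fingers.

```bash
python3 - <<'E'
from look import *
c=pickle.load(open('w4.pkl','rb'));g=cv2.cvtColor(cv2.imread('pics/w4.png'),cv2.COLOR_BGR2GRAY)
print(g[200:242,310].tolist());print(g[225,270:345].tolist());print(g[58:98,310].tolist());print(g[75,265:350].tolist())
print(g[50:60,360].tolist(),g[150,228:245].tolist(),g[150,390:402].tolist())
m=[(146,68),(146,-80)];w=ray('wrist',[(233.5,54.5),(396,54)],.014,c);print('plate',w.round(4).tolist())
t,th,r=fit2(np.array(m)/1e3,w);print(t,np.degrees(th),r)
j=ray('wrist',[(279,219),(338.5,219),(279,236),(338.5,236)],.044,c);print(j.round(4).tolist())
t,th,r=fit2(np.array([(0,26),(0,-26),(-16,26),(-16,-26)])/1e3,j);print(t,np.degrees(th),np.abs(r).max())
E
```

```text
[223, 224, 223, 223, 224, 221, 217, 209, 188, 160, 141, 138, 139, 137, 138, 140, 140, 139, 152, 200, 241, 249, 251, 250, 250, 249, 249, 248, 249, 250, 249, 250, 249, 248, 244, 236, 218, 214, 216, 206, 176, 128]
[220, 221, 220, 222, 222, 217, 200, 166, 170, 224, 244, 249, 249, 248, 249, 249, 249, 248, 249, 248, 249, 249, 249, 249, 249, 249, 249, 249, 249, 249, 249, 249, 249, 249, 250, 250, 250, 250, 249, 249, 249, 249, 250, 249, 250, 250, 250, 250, 250, 250, 250, 250, 250, 250, 250, 250, 250, 250, 250, 249, 250, 250, 250, 250, 250, 250, 250, 243, 205, 124, 75, 68, 67, 65, 64]
[224, 224, 226, 236, 250, 254, 255, 255, 255, 254, 254, 254, 254, 254, 254, 254, 254, 254, 253, 253, 253, 252, 245, 208, 124, 62, 47, 51, 46, 43, 39, 44, 69, 88, 94, 95, 96, 95, 96, 96]
[220, 219, 221, 222, 219, 216, 218, 235, 247, 251, 251, 252, 252, 252, 252, 252, 252, 252, 253, 253, 253, 253, 253, 253, 253, 253, 253, 253, 253, 253, 254, 254, 254, 253, 254, 254, 254, 254, 254, 254, 254, 254, 254, 254, 254, 254, 254, 254, 254, 254, 254, 254, 254, 254, 254, 254, 254, 254, 254, 254, 254, 254, 254, 254, 254, 254, 254, 254, 254, 254, 254, 254, 254, 254, 254, 254, 252, 236, 175, 124, 115, 112, 114, 116, 118]
[121, 134, 173, 207, 223, 228, 228, 228, 228, 227] [128, 129, 130, 131, 131, 129, 127, 142, 173, 204, 219, 221, 221, 222, 221, 222, 219] [219, 220, 215, 204, 173, 147, 129, 129, 127, 124, 124, 129]
plate [[0.4196, -0.0001, 0.014], [0.5617, 0.0283, 0.014]]
[ 0.51340012 -0.13023444] 101.31208175359833 [[-0.0014899  -0.00029804]
 [ 0.0014899   0.00029804]]
[[0.4884, -0.1337, 0.044], [0.5388, -0.1237, 0.044], [0.4909, -0.1497, 0.044], [0.5424, -0.1394, 0.044]]
[ 0.51356542 -0.12877162] 101.20391698657083 0.0003792797573869411
```

```bash
python3 way.py 0.5106,-0.1143,0.06,101.2 0.5106,-0.1143,0.0372,101.2
```

```text
now 11.475 [ 0.5165 -0.1133  0.1687] psi 101.22 tilt [-0.0001  0.0009] F [-0.5  1.5 -0.7] w 0.0538
0.5106,-0.1143,0.06,101.2 T [0.0002, -0.0059, 0.1087] twist 0.0004 rows>= 2
0.5106,-0.1143,0.0372,101.2 T [0.0, 0.0, 0.0228] twist -0.0 rows>= 1
```

```bash
python3 -m handwheel '[{"translation":[0,-0.006,0],"twist":[0,0,0],"fingers":0.05},{"translation":[0,-0.006,0.05],"twist":[0,0,0],"fingers":0.05},{"translation":[0,-0.006,0.109],"twist":[0,0,0],"fingers":0.05},{"translation":[0,-0.006,0.124],"twist":[0,0,0],"fingers":0.05},{"translation":[0,-0.006,0.1315],"twist":[0,0,0],"fingers":0.05}]' 50
python3 -m handwheel '[{"translation":[0,0,0],"twist":[0,0,0],"fingers":0.05},{"translation":[0,0,0],"twist":[0,0,0],"fingers":0.068},{"translation":[0,0,0],"twist":[0,0,0],"fingers":0.075},{"translation":[0,0,0],"twist":[0,0,0],"fingers":0.075}]'
python3 -m handwheel '[{"translation":[0,0,-0.03],"twist":[0,0,0],"fingers":0.075},{"translation":[0,0,-0.08],"twist":[0,0,0],"fingers":0.075},{"translation":[0,0,-0.13],"twist":[0,0,0],"fingers":0.075},{"translation":[0,0,-0.13],"twist":[0,0,0],"fingers":0.075}]'
python3 - <<'E'
from look import *
c=get_calibration('wrist');pickle.dump(c,open('w5.pkl','wb'));save('wrist','w5')
E
python3 way.py 0.5106,-0.1143,0.17,101.2 0.457,0.2798,0.17,101.1 0.457,0.2798,0.064,101.1
```

```text
time_s: 12.1
eef_pos: [0.5108, -0.1149, 0.0369]
tool_rot: [0.635, 0.773, 0.0, -0.0]
ft_force: [1.2, 0.4, 2.1]
grip_width: 0.0541
gripper_force: 54.0
time_s: 12.6
eef_pos: [0.5108, -0.1155, 0.037]
tool_rot: [0.635, 0.773, 0.0, 0.0]
ft_force: [0.2, 0.5, -0.9]
grip_width: 0.0744
gripper_force: 0.0
time_s: 13.1
eef_pos: [0.5124, -0.1157, 0.1703]
tool_rot: [0.635, 0.772, 0.001, 0.003]
ft_force: [-0.2, 0.4, -0.1]
grip_width: 0.0749
gripper_force: 0.0
now 13.15 [ 0.5113 -0.1157  0.1683] psi 101.14 tilt [-0.0018  0.0029] F [-0.9 -1.  -0.4] w 0.0749
0.5106,-0.1143,0.17,101.2 T [0.0015, -0.0004, -0.0017] twist -0.001 rows>= 1
0.457,0.2798,0.17,101.1 T [0.397, 0.024, -0.0] twist 0.0017 rows>= 7
0.457,0.2798,0.064,101.1 T [0.0, 0.0, 0.106] twist -0.0 rows>= 2
```

View pics/w5.png

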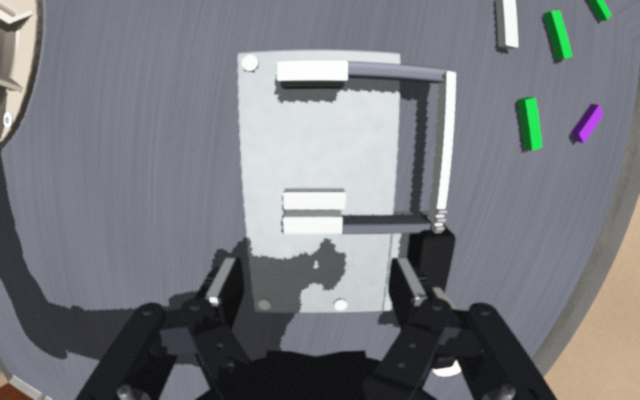

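The first block lies at (314,200), parallel to the fixed jaw with a small gap. Back to the pusher for the second.

```bash
python3 - <<'E'
from look import *
rect('w5',(276,185,352,211),236,.030)
R0=np.radians(101.2)
E
for i in 1 2; do python3 -m handwheel '[{"translation":[0.05,0.003,0],"twist":[0,0,0],"fingers":0.06},{"translation":[0.1,0.006,0],"twist":[0,0,0],"fingers":0.06},{"translation":[0.15,0.009,0],"twist":[0,0,0],"fingers":0.06},{"translation":[0.199,0.012,0],"twist":[0,0,0],"fingers":0.06}]' >/dev/null; done
python3 -m handwheel '[{"translation":[0,0,0],"twist":[0,0,0],"fingers":0.05},{"translation":[0,0,0],"twist":[0,0,0],"fingers":0.05}]' 
python3 way.py 0.4568,0.2798,0.064,101.1
```

```text
w5 (276, 185, 352, 211) px (283, 193, 63, 16) centre 512.5 -118.5 size [55.4 14.2] long axis 11.1
time_s: 14.4
eef_pos: [0.4565, 0.2793, 0.1656]
tool_rot: [0.635, 0.773, -0.001, -0.0]
ft_force: [1.0, -0.0, -0.0]
grip_width: 0.05
gripper_force: 0.0
now 14.4 [0.4565 0.2793 0.1656] psi 101.2 tilt [-0.0006 -0.0017] F [ 1. -0. -0.] w 0.05
0.4568,0.2798,0.064,101.1 T [0.0005, 0.0004, 0.1016] twist 0.0017 rows>= 2
```

```bash
python3 -m handwheel '[{"translation":[0,0,0.05],"twist":[0,0,0],"fingers":0.05},{"translation":[0,0,0.1],"twist":[0,0,0],"fingers":0.05},{"translation":[0,0,0.1],"twist":[0,0,0],"fingers":0.015},{"translation":[0,0,0.1],"twist":[0,0,0],"fingers":0.015},{"translation":[0,0,0.1],"twist":[0,0,0],"fingers":0.015}]' 30
python3 -m handwheel '[{"translation":[0,0,0],"twist":[0,0,0],"fingers":0.015},{"translation":[-0.012,0,0],"twist":[0,0,0],"fingers":0.015},{"translation":[-0.024,0,0],"twist":[0,0,0],"fingers":0.015},{"translation":[-0.036,0,0],"twist":[0,0,0],"fingers":0.015},{"translation":[-0.048,0,0],"twist":[0,0,0],"fingers":0.015}]'
python3 -m handwheel '[{"translation":[-0.01,0,0],"twist":[0,0,0],"fingers":0.015},{"translation":[-0.01,0,0],"twist":[0,0,0],"fingers":0.015}]'
python3 -m handwheel '[{"translation":[0.012,0,0],"twist":[0,0,0],"fingers":0.015},{"translation":[0.024,0,0],"twist":[0,0,0],"fingers":0.015},{"translation":[0.036,0,0],"twist":[0,0,0],"fingers":0.015},{"translation":[0.048,0,0],"twist":[0,0,0],"fingers":0.015},{"translation":[0.059,0,0],"twist":[0,0,0],"fingers":0.015}]'
python3 -m handwheel '[{"translation":[0,0,0],"twist":[0,0,0],"fingers":0.015},{"translation":[0,0,0],"twist":[0,0,0],"fingers":0.015}]'
```

```text
time_s: 15.02
eef_pos: [0.4572, 0.2784, 0.0668]
tool_rot: [0.635, 0.772, -0.0, -0.0]
ft_force: [7.7, 3.3, -40.7]
grip_width: 0.0235
gripper_force: 32.9
time_s: 15.65
eef_pos: [0.4661, 0.2315, 0.0669]
tool_rot: [0.635, 0.772, -0.0, -0.0]
ft_force: [6.1, 5.9, -41.8]
grip_width: 0.0236
gripper_force: 33.1
time_s: 15.9
eef_pos: [0.4681, 0.2213, 0.067]
tool_rot: [0.636, 0.772, -0.0, -0.0]
ft_force: [4.0, 1.6, -35.6]
grip_width: 0.0231
gripper_force: 33.4
time_s: 16.52
eef_pos: [0.4571, 0.279, 0.067]
tool_rot: [0.636, 0.772, -0.001, 0.0]
ft_force: [12.2, -29.9, -19.3]
grip_width: 0.0232
gripper_force: 35.5
time_s: 16.77
eef_pos: [0.4571, 0.2792, 0.0673]
tool_rot: [0.636, 0.772, -0.0, 0.0]
ft_force: [5.6, -0.6, -30.6]
grip_width: 0.0233
gripper_force: 33.9
```

```bash
python3 -m handwheel '[{"translation":[0,0,0],"twist":[0,0,0],"fingers":0.05},{"translation":[0,0,0],"twist":[0,0,0],"fingers":0.06},{"translation":[0,0,-0.03],"twist":[0,0,0],"fingers":0.06},{"translation":[0,0,-0.07],"twist":[0,0,0],"fingers":0.075},{"translation":[0,0,-0.105],"twist":[0,0,0],"fingers":0.075}]' >/dev/null
python3 -m handwheel '[{"translation":[-0.06,0,0],"twist":[0,0,0],"fingers":0.075},{"translation":[-0.11,0,0],"twist":[0,0,0],"fingers":0.075},{"translation":[-0.147,0,0],"twist":[0,0,0],"fingers":0.075},{"translation":[-0.147,0,0],"twist":[0,0,0],"fingers":0.075},{"translation":[-0.147,0,0],"twist":[0,0,0],"fingers":0.075}]'
python3 - <<'E'
from look import *
c=get_calibration('wrist');pickle.dump(c,open('w6.pkl','wb'));save('wrist','w6')
rect('w6',(275,172,357,208),232,.028)
rect('w6',(275,130,357,155),232,.040)
rect('w6',(450,210,495,280),170,.016)
E
python3 way.py 0.4847,0.1375,0.0335,101
```

```text
time_s: 18.02
eef_pos: [0.4854, 0.1372, 0.1723]
tool_rot: [0.635, 0.773, 0.001, 0.0]
ft_force: [-0.2, 1.2, 0.3]
grip_width: 0.0746
gripper_force: 0.0
w6 (275, 172, 357, 208) px (284, 189, 62, 17) centre 484.6 136.8 size [55.4 15.2] long axis 11.2
w6 (275, 130, 357, 155) px (275, 130, 82, 6) centre 474.0 196.5 size [66.9  4.2] long axis 9.8
w6 (450, 210, 495, 280) px (462, 228, 21, 47) centre 670.4 105.0 size [17.8 58.5] long axis 102.1
now 18.075 [0.4852 0.1377 0.1722] psi 101.24 tilt [0.0004 0.001 ] F [-0.3  0.9  0.4] w 0.075
0.4847,0.1375,0.0335,101 T [-0.0001, -0.0006, 0.1387] twist 0.0042 rows>= 3
```

```bash
python3 -m handwheel '[{"translation":[-0.0015,-0.001,0.05],"twist":[0,0,0],"fingers":0.075},{"translation":[-0.0015,-0.001,0.10],"twist":[0,0,0],"fingers":0.075},{"translation":[-0.0015,-0.001,0.138],"twist":[0,0,0],"fingers":0.075},{"translation":[-0.0015,-0.001,0.138],"twist":[0,0,0],"fingers":0.075},{"translation":[-0.0015,-0.001,0.138],"twist":[0,0,0],"fingers":0.075}]' 50
python3 -m handwheel '[{"translation":[0,0,0],"twist":[0,0,0],"fingers":0.05},{"translation":[0,0,0],"twist":[0,0,0],"fingers":0.05},{"translation":[0,0,0],"twist":[0,0,0],"fingers":0.05},{"translation":[0,0,0],"twist":[0,0,0],"fingers":0.05}]' 50
python3 -m handwheel '[{"translation":[0,0,-0.03],"twist":[0,0,0],"fingers":0.05},{"translation":[0,0,-0.07],"twist":[0,0,0],"fingers":0.05},{"translation":[0,0,-0.11],"twist":[0,0,0],"fingers":0.05},{"translation":[0,0,-0.11],"twist":[0,0,0],"fingers":0.05}]' 50
python3 way.py 0.5074,-0.0984,0.145,101.2
```

```text
time_s: 18.7
eef_pos: [0.4851, 0.136, 0.0349]
tool_rot: [0.634, 0.773, 0.001, 0.0]
ft_force: [0.1, 0.4, 0.2]
grip_width: 0.0749
gripper_force: 0.0
time_s: 19.2
eef_pos: [0.4856, 0.1353, 0.0355]
tool_rot: [0.635, 0.772, 0.001, 0.001]
ft_force: [-4.6, -0.2, 18.1]
grip_width: 0.0542
gripper_force: 49.2
time_s: 19.7
eef_pos: [0.4863, 0.1352, 0.1472]
tool_rot: [0.635, 0.772, 0.002, 0.002]
ft_force: [0.8, -0.3, -1.2]
grip_width: 0.054
gripper_force: 54.7
now 19.7 [0.4863 0.1352 0.1472] psi 101.14 tilt [-0.0005  0.0063] F [ 0.8 -0.3 -1.2] w 0.054
0.5074,-0.0984,0.145,101.2 T [-0.2333, -0.0244, 0.0022] twist -0.0011 rows>= 4
```

```bash
python3 -m handwheel '[{"translation":[-0.05,-0.005,0],"twist":[0,0,0],"fingers":0.05},{"translation":[-0.1,-0.01,0],"twist":[0,0,0],"fingers":0.05},{"translation":[-0.15,-0.016,0],"twist":[0,0,0],"fingers":0.05},{"translation":[-0.2,-0.021,0],"twist":[0,0,0],"fingers":0.05},{"translation":[-0.2345,-0.0245,0],"twist":[0,0,0],"fingers":0.05}]' 50 >/dev/null
python3 -m handwheel '[{"translation":[0,0,0],"twist":[0,0,0],"fingers":0.05},{"translation":[0,0,0],"twist":[0,0,0],"fingers":0.05},{"translation":[0,0,0],"twist":[0,0,0],"fingers":0.05}]'; python3 way.py 0.5077,-0.0996,0.0375,101.2
```

```text
time_s: 20.7
eef_pos: [0.5059, -0.0988, 0.1436]
tool_rot: [0.634, 0.773, 0.0, -0.0]
ft_force: [0.0, 0.3, -0.6]
grip_width: 0.0542
gripper_force: 54.7
now 20.7 [ 0.5059 -0.0988  0.1436] psi 101.27 tilt [0.0002 0.0001] F [ 0.   0.3 -0.6] w 0.0542
0.5077,-0.0996,0.0375,101.2 T [-0.0011, 0.0016, 0.1061] twist 0.0012 rows>= 2
```

```bash
python3 -m handwheel '[{"translation":[-0.001,0.0015,0.05],"twist":[0,0,0],"fingers":0.05},{"translation":[-0.001,0.0015,0.085],"twist":[0,0,0],"fingers":0.05},{"translation":[-0.001,0.0015,0.1],"twist":[0,0,0],"fingers":0.05},{"translation":[-0.001,0.0015,0.106],"twist":[0,0,0],"fingers":0.05},{"translation":[-0.001,0.0015,0.106],"twist":[0,0,0],"fingers":0.05}]' 50
python3 -m handwheel '[{"translation":[0,0,0],"twist":[0,0,0],"fingers":0.05},{"translation":[0,0,0],"twist":[0,0,0],"fingers":0.068},{"translation":[0,0,0],"twist":[0,0,0],"fingers":0.075},{"translation":[0,0,0],"twist":[0,0,0],"fingers":0.075}]'
python3 -m handwheel '[{"translation":[0,0,-0.03],"twist":[0,0,0],"fingers":0.075},{"translation":[0,0,-0.08],"twist":[0,0,0],"fingers":0.075},{"translation":[0,0,-0.13],"twist":[0,0,0],"fingers":0.075},{"translation":[0,0,-0.13],"twist":[0,0,0],"fingers":0.075},{"translation":[0,0,-0.13],"twist":[0,0,0],"fingers":0.075}]' >/dev/null
python3 - <<'E'
from look import *
c=get_calibration('wrist');pickle.dump(c,open('w7.pkl','wb'));save('wrist','w7')
g=cv2.cvtColor(cv2.imread('pics/w7.png'),cv2.COLOR_BGR2GRAY)
n,l,s,ce=cv2.connectedComponentsWithStats((g>236).astype(np.uint8))
print([(a[:5].tolist()) for a in s[1:] if 300<a[4]<6000])
E
python3 way.py 0.457,0.2796,0.168,101.1
```

```text
time_s: 21.32
eef_pos: [0.5082, -0.1003, 0.0384]
tool_rot: [0.635, 0.773, 0.0, 0.0]
ft_force: [0.4, 0.1, -1.3]
grip_width: 0.054
gripper_force: 54.6
time_s: 21.82
eef_pos: [0.5077, -0.1007, 0.0377]
tool_rot: [0.635, 0.773, 0.0, 0.0]
ft_force: [0.2, 0.3, 0.4]
grip_width: 0.075
gripper_force: 0.0
[[509, 10, 13, 51, 525], [280, 80, 71, 19, 1327], [440, 91, 19, 135, 990], [286, 190, 62, 15, 924], [287, 211, 61, 16, 854], [287, 236, 58, 15, 712]]
now 22.5 [ 0.5071 -0.1007  0.1668] psi 101.16 tilt [ 0.0003 -0.001 ] F [-0.5 -0.1  0. ] w 0.0747
0.457,0.2796,0.168,101.1 T [0.3828, 0.0245, -0.0012] twist 0.0011 rows>= 7
```

```bash
cat >> look.py <<'E'
def bed(tag,thr=236):
    c=pickle.load(open(tag+'.pkl','rb'));g=cv2.cvtColor(cv2.imread(f'pics/{tag}.png'),cv2.COLOR_BGR2GRAY)
    n,l,s,ce=cv2.connectedComponentsWithStats((g>thr).astype(np.uint8))
    a0=np.radians(101.2);M=np.array([[np.cos(a0),np.sin(a0)],[-np.sin(a0),np.cos(a0)]])
    for i in range(1,n):
        x,y,w,h,A=s[i]
        if A>350 and w>2*h:
            k=np.argwhere(l==i)[:,::-1]
            for z in(.030,.044):
                q=(ray('wrist',k,z,c)[:,:2]-[.5135,-.129])@M.T*1000;(cx,cy),sz,an=cv2.minAreaRect(q.astype(np.float32))
                print(tag,(x,y,w,h),'z',z,'clamp x,y',round(cx,1),round(cy,1),'size',np.round(sz,1),round((an+45)%90-45,1))
E
python3 -c "
from look import *
bed('w7')"
for i in 1 2; do python3 -m handwheel '[{"translation":[0.05,0.003,0],"twist":[0,0,0],"fingers":0.06},{"translation":[0.1,0.006,0],"twist":[0,0,0],"fingers":0.06},{"translation":[0.15,0.009,0],"twist":[0,0,0],"fingers":0.06},{"translation":[0.1915,0.012,0],"twist":[0,0,0],"fingers":0.05}]' >/dev/null; done
python3 -m handwheel '[{"translation":[0,0,0],"twist":[0,0,0],"fingers":0.05},{"translation":[0,0,0],"twist":[0,0,0],"fingers":0.05}]' >/dev/null
python3 way.py 0.457,0.2796,0.065,101.1
```

```text
w7 (np.int32(280), np.int32(80), np.int32(71), np.int32(19)) z 0.03 clamp x,y 124.2 0.8 size [15.5 57.8] 0.0
w7 (np.int32(280), np.int32(80), np.int32(71), np.int32(19)) z 0.044 clamp x,y 123.6 0.8 size [14.7 54.7] 0.0
w7 (np.int32(286), np.int32(190), np.int32(62), np.int32(15)) z 0.03 clamp x,y 30.6 -0.5 size [54.2 13. ] -0.0
w7 (np.int32(286), np.int32(190), np.int32(62), np.int32(15)) z 0.044 clamp x,y 35.0 -0.4 size [51.2 12.3] -0.0
w7 (np.int32(287), np.int32(211), np.int32(61), np.int32(16)) z 0.03 clamp x,y 10.4 -1.0 size [54.7 14.1] -1.1
w7 (np.int32(287), np.int32(211), np.int32(61), np.int32(16)) z 0.044 clamp x,y 15.9 -0.9 size [51.8 13.4] -1.1
w7 (np.int32(287), np.int32(236), np.int32(58), np.int32(15)) z 0.03 clamp x,y -14.4 0.6 size [14.7 53.2] 0.2
w7 (np.int32(287), np.int32(236), np.int32(58), np.int32(15)) z 0.044 clamp x,y -7.6 0.6 size [13.9 50.3] 0.2
now 23.75 [0.4565 0.2792 0.1664] psi 101.19 tilt [-0.0005 -0.002 ] F [-0.2 -0.3 -1.1] w 0.0502
0.457,0.2796,0.065,101.1 T [0.0003, 0.0006, 0.1014] twist 0.0016 rows>= 2
```

```bash
python3 -m handwheel '[{"translation":[0,0.0005,0.05],"twist":[0,0,0],"fingers":0.05},{"translation":[0,0.0005,0.1],"twist":[0,0,0],"fingers":0.05},{"translation":[0,0.0005,0.1],"twist":[0,0,0],"fingers":0.04},{"translation":[0,0.0005,0.1],"twist":[0,0,0],"fingers":0.04},{"translation":[0,0.0005,0.1],"twist":[0,0,0],"fingers":0.015}]' 30
python3 -m handwheel '[{"translation":[0,0,0],"twist":[0,0,0],"fingers":0.015},{"translation":[0,0,0],"twist":[0,0,0],"fingers":0.015},{"translation":[-0.012,0,0],"twist":[0,0,0],"fingers":0.015},{"translation":[-0.024,0,0],"twist":[0,0,0],"fingers":0.015},{"translation":[-0.036,0,0],"twist":[0,0,0],"fingers":0.015}]'
python3 -m handwheel '[{"translation":[-0.012,0,0],"twist":[0,0,0],"fingers":0.015},{"translation":[-0.022,0,0],"twist":[0,0,0],"fingers":0.015},{"translation":[-0.022,0,0],"twist":[0,0,0],"fingers":0.015}]'
python3 -m handwheel '[{"translation":[0.012,0,0],"twist":[0,0,0],"fingers":0.015},{"translation":[0.024,0,0],"twist":[0,0,0],"fingers":0.015},{"translation":[0.036,0,0],"twist":[0,0,0],"fingers":0.015},{"translation":[0.048,0,0],"twist":[0,0,0],"fingers":0.015},{"translation":[0.059,0,0],"twist":[0,0,0],"fingers":0.015}]'
python3 -m handwheel '[{"translation":[0,0,0],"twist":[0,0,0],"fingers":0.015},{"translation":[0,0,0],"twist":[0,0,0],"fingers":0.015},{"translation":[0,0,0],"twist":[0,0,0],"fingers":0.05},{"translation":[0,0,0],"twist":[0,0,0],"fingers":0.06}]'
python3 -m handwheel '[{"translation":[0,0,-0.03],"twist":[0,0,0],"fingers":0.06},{"translation":[0,0,-0.07],"twist":[0,0,0],"fingers":0.075},{"translation":[0,0,-0.105],"twist":[0,0,0],"fingers":0.075}]' >/dev/null
python3 -m handwheel '[{"translation":[-0.06,0,0],"twist":[0,0,0],"fingers":0.075},{"translation":[-0.11,0,0],"twist":[0,0,0],"fingers":0.075},{"translation":[-0.147,0,0],"twist":[0,0,0],"fingers":0.075},{"translation":[-0.147,0,0],"twist":[0,0,0],"fingers":0.075},{"translation":[-0.147,0,0],"twist":[0,0,0],"fingers":0.075}]'
python3 - <<'E'
from look import *
c=get_calibration('wrist');pickle.dump(c,open('w8.pkl','wb'));save('wrist','w8')
rect('w8',(275,172,357,208),232,.028)
E
python3 way.py 0.4847,0.1362,0.0345,101.1
```

```text
time_s: 24.38
eef_pos: [0.4575, 0.2799, 0.0693]
tool_rot: [0.635, 0.772, 0.0, 0.0]
ft_force: [-47.9, -10.1, 37.4]
grip_width: 0.0236
gripper_force: 31.3
time_s: 25.0
eef_pos: [0.4638, 0.245, 0.0695]
tool_rot: [0.635, 0.773, 0.0, 0.0]
ft_force: [-13.9, -0.4, 16.2]
grip_width: 0.0234
gripper_force: 31.5
time_s: 25.38
eef_pos: [0.468, 0.2226, 0.0694]
tool_rot: [0.635, 0.772, -0.0, 0.0]
ft_force: [-14.5, -4.3, 17.1]
grip_width: 0.0234
gripper_force: 31.8
time_s: 26.0
eef_pos: [0.4569, 0.2804, 0.0693]
tool_rot: [0.635, 0.772, -0.0, 0.001]
ft_force: [2.0, -38.8, 12.6]
grip_width: 0.0237
gripper_force: 31.0
time_s: 26.5
eef_pos: [0.458, 0.281, 0.0686]
tool_rot: [0.635, 0.772, 0.001, 0.0]
ft_force: [0.0, -0.7, -0.1]
grip_width: 0.0587
gripper_force: 0.0
time_s: 27.5
eef_pos: [0.4859, 0.1372, 0.173]
tool_rot: [0.635, 0.773, 0.0, 0.0]
ft_force: [0.1, 0.2, -0.1]
grip_width: 0.0751
gripper_force: 0.0
w8 (275, 172, 357, 208) px (284, 189, 61, 17) centre 484.8 136.5 size [54.9 15.3] long axis 11.2
now 27.55 [0.4857 0.1377 0.1729] psi 101.23 tilt [0.0005 0.0007] F [ 0.1 -0.2  0.5] w 0.0749
0.4847,0.1362,0.0345,101.1 T [-0.0012, -0.0013, 0.1384] twist 0.0023 rows>= 3
```

```bash
python3 -m handwheel '[{"translation":[-0.0015,-0.001,0.05],"twist":[0,0,0],"fingers":0.075},{"translation":[-0.0015,-0.001,0.10],"twist":[0,0,0],"fingers":0.075},{"translation":[-0.0015,-0.001,0.138],"twist":[0,0,0],"fingers":0.075},{"translation":[-0.0015,-0.001,0.138],"twist":[0,0,0],"fingers":0.075},{"translation":[-0.0015,-0.001,0.138],"twist":[0,0,0],"fingers":0.075}]' 50 >/dev/null
python3 -m handwheel '[{"translation":[0,0,0],"twist":[0,0,0],"fingers":0.05},{"translation":[0,0,0],"twist":[0,0,0],"fingers":0.05},{"translation":[0,0,0],"twist":[0,0,0],"fingers":0.05},{"translation":[0,0,0],"twist":[0,0,0],"fingers":0.05}]' 50
python3 -m handwheel '[{"translation":[0,0,-0.03],"twist":[0,0,0],"fingers":0.05},{"translation":[0,0,-0.07],"twist":[0,0,0],"fingers":0.05},{"translation":[0,0,-0.11],"twist":[0,0,0],"fingers":0.05},{"translation":[0,0,-0.11],"twist":[0,0,0],"fingers":0.05}]' 50 >/dev/null
python3 -m handwheel '[{"translation":[-0.05,-0.005,0],"twist":[0,0,0],"fingers":0.05},{"translation":[-0.1,-0.01,0],"twist":[0,0,0],"fingers":0.05},{"translation":[-0.15,-0.016,0],"twist":[0,0,0],"fingers":0.05},{"translation":[-0.19,-0.02,0],"twist":[0,0,0],"fingers":0.05},{"translation":[-0.2165,-0.024,0],"twist":[0,0,0],"fingers":0.05}]' 50 >/dev/null
python3 -m handwheel '[{"translation":[0,0,0],"twist":[0,0,0],"fingers":0.05},{"translation":[0,0,0],"twist":[0,0,0],"fingers":0.05},{"translation":[0,0,0],"twist":[0,0,0],"fingers":0.05}]'; python3 way.py 0.5031,-0.0818,0.0378,101.2
```

```text
time_s: 28.68
eef_pos: [0.486, 0.1353, 0.0365]
tool_rot: [0.635, 0.773, 0.001, 0.001]
ft_force: [-4.5, -0.4, 17.3]
grip_width: 0.0545
gripper_force: 49.1
time_s: 30.18
eef_pos: [0.5034, -0.0811, 0.1446]
tool_rot: [0.634, 0.773, 0.0, 0.0]
ft_force: [-0.0, 1.1, -1.7]
grip_width: 0.0538
gripper_force: 54.3
now 30.175 [ 0.5034 -0.0811  0.1446] psi 101.25 tilt [0.0002 0.0002] F [-0.   1.1 -1.7] w 0.0538
0.5031,-0.0818,0.0378,101.2 T [-0.0006, -0.0005, 0.1068] twist 0.0008 rows>= 2
```

```bash
python3 -m handwheel '[{"translation":[0,-0.0005,0.05],"twist":[0,0,0],"fingers":0.05},{"translation":[0,-0.0005,0.085],"twist":[0,0,0],"fingers":0.05},{"translation":[0,-0.0005,0.1],"twist":[0,0,0],"fingers":0.05},{"translation":[0,-0.0005,0.106],"twist":[0,0,0],"fingers":0.05},{"translation":[0,-0.0005,0.106],"twist":[0,0,0],"fingers":0.05}]' 50
python3 -m handwheel '[{"translation":[0,0,0],"twist":[0,0,0],"fingers":0.05},{"translation":[0,0,0],"twist":[0,0,0],"fingers":0.068},{"translation":[0,0,0],"twist":[0,0,0],"fingers":0.075},{"translation":[0,0,0],"twist":[0,0,0],"fingers":0.075}]'
python3 -m handwheel '[{"translation":[0,0,-0.03],"twist":[0,0,0],"fingers":0.075},{"translation":[0,0,-0.08],"twist":[0,0,0],"fingers":0.075},{"translation":[0,0,-0.13],"twist":[0,0,0],"fingers":0.075},{"translation":[0,0,-0.13],"twist":[0,0,0],"fingers":0.075},{"translation":[0,0,-0.13],"twist":[0,0,0],"fingers":0.075}]' >/dev/null
python3 - <<'E'
from look import *
c=get_calibration('wrist');pickle.dump(c,open('w9.pkl','wb'));save('wrist','w9');bed('w9')
E
for i in 1 2; do python3 -m handwheel '[{"translation":[0.05,0.003,0],"twist":[0,0,0],"fingers":0.06},{"translation":[0.1,0.006,0],"twist":[0,0,0],"fingers":0.06},{"translation":[0.15,0.009,0],"twist":[0,0,0],"fingers":0.06},{"translation":[0.182,0.012,0],"twist":[0,0,0],"fingers":0.05}]' >/dev/null; done
python3 -m handwheel '[{"translation":[0,0,0],"twist":[0,0,0],"fingers":0.05},{"translation":[0,0,0],"twist":[0,0,0],"fingers":0.05}]' >/dev/null
python3 way.py 0.4565,0.2796,0.065,101.1
python3 - <<'E'
from look import *
c=get_calibration('wrist');pickle.dump(c,open('w10.pkl','wb'));save('wrist','w10')
E
```

```text
time_s: 30.8
eef_pos: [0.5036, -0.0819, 0.0394]
tool_rot: [0.635, 0.773, 0.0, 0.0]
ft_force: [-1.1, 0.3, -1.2]
grip_width: 0.0539
gripper_force: 54.3
time_s: 31.3
eef_pos: [0.503, -0.0823, 0.0387]
tool_rot: [0.635, 0.773, 0.0, 0.0]
ft_force: [0.4, -0.0, -0.8]
grip_width: 0.0751
gripper_force: 0.0
w9 (np.int32(282), np.int32(104), np.int32(70), np.int32(19)) z 0.03 clamp x,y 122.9 0.7 size [15.5 57.6] 0.0
w9 (np.int32(282), np.int32(104), np.int32(70), np.int32(19)) z 0.044 clamp x,y 123.4 0.7 size [14.6 54.5] 0.0
w9 (np.int32(286), np.int32(189), np.int32(62), np.int32(16)) z 0.03 clamp x,y 49.8 0.5 size [54.2 13.9] -0.0
w9 (np.int32(286), np.int32(189), np.int32(62), np.int32(16)) z 0.044 clamp x,y 54.2 0.6 size [51.3 13.2] -0.0
w9 (np.int32(288), np.int32(209), np.int32(62), np.int32(15)) z 0.03 clamp x,y 31.3 -0.9 size [55.3 13.6] -0.0
w9 (np.int32(288), np.int32(209), np.int32(62), np.int32(15)) z 0.044 clamp x,y 36.7 -0.8 size [52.3 12.9] -0.0
w9 (np.int32(290), np.int32(230), np.int32(58), np.int32(15)) z 0.03 clamp x,y 10.4 -1.2 size [53.5 14.4] -0.4
w9 (np.int32(290), np.int32(230), np.int32(58), np.int32(15)) z 0.044 clamp x,y 16.9 -1.1 size [50.6 13.6] -0.4
now 33.225 [0.4556 0.2788 0.1675] psi 101.18 tilt [-0.0006 -0.0019] F [-0.6 -0.4 -0.2] w 0.0498
0.4565,0.2796,0.065,101.1 T [0.0007, 0.001, 0.1025] twist 0.0014 rows>= 2
```

View pics/w8.png

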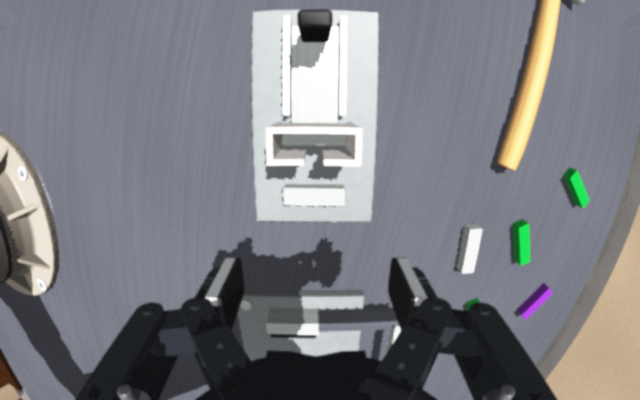

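The third block was out at (314,196). I need to decide whether the chute at (314,147) is empty, so I compare it with the earlier frames.

```bash
python3 - <<'E'
import cv2,numpy as np
f=lambda n,x0,y0,x1,y1:cv2.resize(cv2.imread(f'pics/{n}.png')[y0:y1,x0:x1],(390,200),interpolation=cv2.INTER_CUBIC)
cv2.imwrite('pics/chute.png',np.vstack([np.hstack([f('w3',255,110,385,180),f('w6',255,110,385,180)]),np.hstack([f('w8',255,110,385,180),f('w10',255,290,385,360)])]))
E
```

```text
(no output)
```

View pics/chute.png

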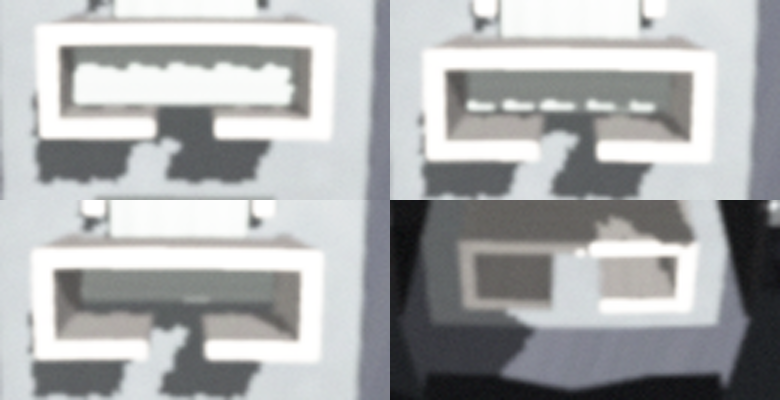

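```bash
python3 - <<'E'
from look import *
for t,(x0,x1,y) in (('w3',(75/3+255,293/3+255,110+100*.35)),('w6',(257-255+0,0,0))):
    if t!='w3':continue
    c=pickle.load(open('w3.pkl','rb'))
    for z in(.028,.044,.060):
        a,b=ray('wrist',[(x0,y),(x1,y)],z,c);print(t,z,np.linalg.norm(a-b).round(4))
# front top edge row of stack
for t,px in(('w3',(316,110+105*.35)),('w6',((560-390)/3+255,110+110*.35)),('w8',(190/3+255,110+103*.35))):
    c=pickle.load(open(t+'.pkl','rb'))
    print(t,[(z,((ray('wrist',px,z,c)[:2]-[.4745,.1893])@[.1908,-.9816]).round(4)) for z in(.012,.028,.044,.060)])
# w10: inside chute ray, camera on home side
E
```

```text
w3 0.028 0.0624
w3 0.044 0.0586
w3 0.06 0.0548
w3 [(0.012, np.float64(0.014)), (0.028, np.float64(0.0117)), (0.044, np.float64(0.0094)), (0.06, np.float64(0.007))]
w6 [(0.012, np.float64(0.0117)), (0.028, np.float64(0.0093)), (0.044, np.float64(0.0068)), (0.06, np.float64(0.0044))]
w8 [(0.012, np.float64(0.0096)), (0.028, np.float64(0.0073)), (0.044, np.float64(0.005)), (0.06, np.float64(0.0027))]
```

The evidence favours one more block in the chute (top at z≈28). Pushing again is harmless, so I do it.

```bash
python3 -m handwheel '[{"translation":[0.0005,0,0.05],"twist":[0,0,0],"fingers":0.05},{"translation":[0.0005,0,0.102],"twist":[0,0,0],"fingers":0.05},{"translation":[0.0005,0,0.102],"twist":[0,0,0],"fingers":0.04},{"translation":[0.0005,0,0.102],"twist":[0,0,0],"fingers":0.04},{"translation":[0.0005,0,0.102],"twist":[0,0,0],"fingers":0.015}]' 30
python3 -m handwheel '[{"translation":[0,0,0],"twist":[0,0,0],"fingers":0.015},{"translation":[0,0,0],"twist":[0,0,0],"fingers":0.015},{"translation":[-0.012,0,0],"twist":[0,0,0],"fingers":0.015},{"translation":[-0.024,0,0],"twist":[0,0,0],"fingers":0.015},{"translation":[-0.036,0,0],"twist":[0,0,0],"fingers":0.015}]'
python3 -m handwheel '[{"translation":[-0.012,0,0],"twist":[0,0,0],"fingers":0.015},{"translation":[-0.022,0,0],"twist":[0,0,0],"fingers":0.015},{"translation":[-0.022,0,0],"twist":[0,0,0],"fingers":0.015}]'
python3 -m handwheel '[{"translation":[0.012,0,0],"twist":[0,0,0],"fingers":0.015},{"translation":[0.024,0,0],"twist":[0,0,0],"fingers":0.015},{"translation":[0.036,0,0],"twist":[0,0,0],"fingers":0.015},{"translation":[0.048,0,0],"twist":[0,0,0],"fingers":0.015},{"translation":[0.058,0,0],"twist":[0,0,0],"fingers":0.015}]'
python3 -m handwheel '[{"translation":[0.001,0,0],"twist":[0,0,0],"fingers":0.015},{"translation":[0.001,0,0],"twist":[0,0,0],"fingers":0.015}]'
python3 -m handwheel '[{"translation":[0,0,0],"twist":[0,0,0],"fingers":0.05},{"translation":[0,0,0],"twist":[0,0,0],"fingers":0.06},{"translation":[0,0,-0.03],"twist":[0,0,0],"fingers":0.06},{"translation":[0,0,-0.07],"twist":[0,0,0],"fingers":0.075},{"translation":[0,0,-0.105],"twist":[0,0,0],"fingers":0.075}]' >/dev/null
python3 -m handwheel '[{"translation":[-0.06,0,0],"twist":[0,0,0],"fingers":0.075},{"translation":[-0.11,0,0],"twist":[0,0,0],"fingers":0.075},{"translation":[-0.147,0,0],"twist":[0,0,0],"fingers":0.075},{"translation":[-0.147,0,0],"twist":[0,0,0],"fingers":0.075},{"translation":[-0.147,0,0],"twist":[0,0,0],"fingers":0.075}]'
python3 - <<'E'
from look import *
c=get_calibration('wrist');pickle.dump(c,open('w11.pkl','wb'));save('wrist','w11')
rect('w11',(275,172,357,208),232,.028)
rect('w11',(450,210,495,280),170,.016)
E
python3 way.py 0.4847,0.1362,0.0345,101.1
```

```text
time_s: 33.9
eef_pos: [0.4569, 0.2804, 0.0686]
tool_rot: [0.635, 0.772, 0.001, 0.001]
ft_force: [-5.7, -1.9, 16.0]
grip_width: 0.024
gripper_force: 34.0
time_s: 34.52
eef_pos: [0.4637, 0.2451, 0.0686]
tool_rot: [0.635, 0.773, 0.001, 0.001]
ft_force: [-5.0, 1.6, 16.7]
grip_width: 0.0238
gripper_force: 33.2
time_s: 34.9
eef_pos: [0.4678, 0.223, 0.0685]
tool_rot: [0.635, 0.772, 0.001, 0.001]
ft_force: [-5.2, -0.7, 17.3]
grip_width: 0.0235
gripper_force: 33.3
time_s: 35.52
eef_pos: [0.4569, 0.2803, 0.0685]
tool_rot: [0.635, 0.772, 0.001, 0.001]
ft_force: [4.3, -26.1, 8.6]
grip_width: 0.0238
gripper_force: 31.7
time_s: 35.78
eef_pos: [0.4569, 0.2804, 0.0684]
tool_rot: [0.635, 0.772, 0.001, 0.001]
ft_force: [-1.3, -5.0, 15.8]
grip_width: 0.0235
gripper_force: 33.2
time_s: 37.02
eef_pos: [0.4841, 0.1373, 0.1718]
tool_rot: [0.635, 0.773, 0.0, 0.0]
ft_force: [-0.6, 0.8, 0.4]
grip_width: 0.0752
gripper_force: 0.0
w11 (275, 172, 357, 208) px (286, 189, 61, 18) centre 484.8 137.3 size [54.7 15.8] long axis 9.6
w11 (450, 210, 495, 280) px (463, 229, 21, 46) centre 670.4 105.0 size [17.8 57.3] long axis 102.4
now 37.075 [0.484  0.1378 0.1718] psi 101.23 tilt [0.0004 0.0004] F [-0.5  1.4  1. ] w 0.0751
0.4847,0.1362,0.0345,101.1 T [-0.0017, 0.0004, 0.1373] twist 0.0023 rows>= 3
```

```bash
python3 -m handwheel '[{"translation":[-0.001,0.0005,0.05],"twist":[0,0,0],"fingers":0.075},{"translation":[-0.001,0.0005,0.10],"twist":[0,0,0],"fingers":0.075},{"translation":[-0.001,0.0005,0.137],"twist":[0,0,0],"fingers":0.075},{"translation":[-0.001,0.0005,0.137],"twist":[0,0,0],"fingers":0.075},{"translation":[-0.001,0.0005,0.137],"twist":[0,0,0],"fingers":0.075}]' 50 >/dev/null
python3 -m handwheel '[{"translation":[0,0,0],"twist":[0,0,0],"fingers":0.05},{"translation":[0,0,0],"twist":[0,0,0],"fingers":0.05},{"translation":[0,0,0],"twist":[0,0,0],"fingers":0.05},{"translation":[0,0,0],"twist":[0,0,0],"fingers":0.05}]' 50
python3 -m handwheel '[{"translation":[0,0,-0.03],"twist":[0,0,0],"fingers":0.05},{"translation":[0,0,-0.07],"twist":[0,0,0],"fingers":0.05},{"translation":[0,0,-0.11],"twist":[0,0,0],"fingers":0.05},{"translation":[0,0,-0.11],"twist":[0,0,0],"fingers":0.05}]' 50 >/dev/null
python3 -m handwheel '[{"translation":[-0.05,-0.005,0],"twist":[0,0,0],"fingers":0.05},{"translation":[-0.1,-0.01,0],"twist":[0,0,0],"fingers":0.05},{"translation":[-0.15,-0.016,0],"twist":[0,0,0],"fingers":0.05},{"translation":[-0.199,-0.024,0],"twist":[0,0,0],"fingers":0.05}]' 50 >/dev/null
python3 -m handwheel '[{"translation":[0,0,0],"twist":[0,0,0],"fingers":0.05},{"translation":[0,0,0],"twist":[0,0,0],"fingers":0.05},{"translation":[0,0,0],"twist":[0,0,0],"fingers":0.05}]'; python3 way.py 0.5000,-0.0633,0.0385,101.2
```

```text
time_s: 38.2
eef_pos: [0.4858, 0.1363, 0.0364]
tool_rot: [0.635, 0.772, 0.001, 0.001]
ft_force: [-4.3, -0.4, 16.8]
grip_width: 0.054
gripper_force: 49.1
time_s: 39.58
eef_pos: [0.4998, -0.0628, 0.1446]
tool_rot: [0.634, 0.773, 0.0, -0.0]
ft_force: [-0.3, -0.5, 0.2]
grip_width: 0.0541
gripper_force: 54.3
now 39.575 [ 0.4998 -0.0628  0.1446] psi 101.27 tilt [0.0002 0.0001] F [-0.3 -0.5  0.2] w 0.0541
0.5000,-0.0633,0.0385,101.2 T [-0.0005, 0.0001, 0.1061] twist 0.0012 rows>= 2
```

```bash
python3 -m handwheel '[{"translation":[0,0,0.05],"twist":[0,0,0],"fingers":0.05},{"translation":[0,0,0.085],"twist":[0,0,0],"fingers":0.05},{"translation":[0,0,0.1],"twist":[0,0,0],"fingers":0.05},{"translation":[0,0,0.106],"twist":[0,0,0],"fingers":0.05},{"translation":[0,0,0.106],"twist":[0,0,0],"fingers":0.05}]' 50
python3 -m handwheel '[{"translation":[0,0,0],"twist":[0,0,0],"fingers":0.05},{"translation":[0,0,0],"twist":[0,0,0],"fingers":0.068},{"translation":[0,0,0],"twist":[0,0,0],"fingers":0.075},{"translation":[0,0,0],"twist":[0,0,0],"fingers":0.075}]'
python3 -m handwheel '[{"translation":[0,0,-0.03],"twist":[0,0,0],"fingers":0.075},{"translation":[0,0,-0.08],"twist":[0,0,0],"fingers":0.075},{"translation":[0,0,-0.13],"twist":[0,0,0],"fingers":0.075},{"translation":[0,0,-0.13],"twist":[0,0,0],"fingers":0.075},{"translation":[0,0,-0.13],"twist":[0,0,0],"fingers":0.075}]' >/dev/null
python3 - <<'E'
from look import *
c=get_calibration('wrist');pickle.dump(c,open('w12.pkl','wb'));save('wrist','w12');bed('w12')
E
python3 way.py 0.65,0.07,0.2,101.2 0.65,0.07,0.2,12.2
```

```text
time_s: 40.2
eef_pos: [0.5004, -0.0635, 0.0393]
tool_rot: [0.635, 0.773, 0.0, 0.0]
ft_force: [0.1, 0.1, -1.7]
grip_width: 0.0539
gripper_force: 54.4
time_s: 40.7
eef_pos: [0.4999, -0.064, 0.0387]
tool_rot: [0.635, 0.773, 0.0, 0.0]
ft_force: [-0.4, -0.2, -0.4]
grip_width: 0.0752
gripper_force: 0.0
w12 (np.int32(282), np.int32(127), np.int32(69), np.int32(18)) z 0.03 clamp x,y 122.2 0.5 size [57.5 14.7] -0.0
w12 (np.int32(282), np.int32(127), np.int32(69), np.int32(18)) z 0.044 clamp x,y 123.7 0.5 size [54.4 13.9] -0.0
w12 (np.int32(286), np.int32(190), np.int32(62), np.int32(16)) z 0.03 clamp x,y 67.3 0.0 size [54.2 14. ] -0.0
w12 (np.int32(286), np.int32(190), np.int32(62), np.int32(16)) z 0.044 clamp x,y 71.8 0.1 size [51.3 13.2] -0.0
w12 (np.int32(286), np.int32(209), np.int32(61), np.int32(15)) z 0.03 clamp x,y 49.7 0.5 size [13.6 54.4] 0.0
w12 (np.int32(286), np.int32(209), np.int32(61), np.int32(15)) z 0.044 clamp x,y 55.1 0.5 size [12.9 51.5] 0.0
w12 (np.int32(288), np.int32(228), np.int32(60), np.int32(15)) z 0.03 clamp x,y 30.8 -0.6 size [54.9 14.4] -0.0
w12 (np.int32(288), np.int32(228), np.int32(60), np.int32(15)) z 0.044 clamp x,y 37.2 -0.5 size [51.9 13.6] -0.0
now 41.375 [ 0.4993 -0.0641  0.1677] psi 101.16 tilt [ 0.0003 -0.0011] F [0.7 0.3 0.1] w 0.0749
0.65,0.07,0.2,101.2 T [0.1024, 0.1738, -0.0323] twist -0.0007 rows>= 4
0.65,0.07,0.2,12.2 T [0.0, 0.0, -0.0] twist 1.5533 rows>= 9
```

```bash
python3 -m handwheel '[{"translation":[0,0,-0.033],"twist":[0,0,0],"fingers":0.075},{"translation":[0.03,0.05,-0.033],"twist":[0,0,0],"fingers":0.075},{"translation":[0.06,0.1,-0.033],"twist":[0,0,0],"fingers":0.075},{"translation":[0.085,0.145,-0.033],"twist":[0,0,0],"fingers":0.075},{"translation":[0.102,0.174,-0.033],"twist":[0,0,0],"fingers":0.075}]' >/dev/null
for i in 1 2; do python3 -m handwheel '[{"translation":[0,0,0],"twist":[0,0,0.17],"fingers":0.075},{"translation":[0,0,0],"twist":[0,0,0.34],"fingers":0.075},{"translation":[0,0,0],"twist":[0,0,0.51],"fingers":0.075},{"translation":[0,0,0],"twist":[0,0,0.68],"fingers":0.075},{"translation":[0,0,0],"twist":[0,0,0.776],"fingers":0.075}]' >/dev/null; done
python3 -m handwheel '[{"translation":[0,0,0],"twist":[0,0,0],"fingers":0.075},{"translation":[0,0,0],"twist":[0,0,0],"fingers":0.075}]'
python3 - <<'E'
from look import *
c=get_calibration('wrist');pickle.dump(c,open('w13.pkl','wb'));im=save('wrist','w13')
g=cv2.cvtColor(im,cv2.COLOR_RGB2GRAY)
n,l,s,ce=cv2.connectedComponentsWithStats(((g>170)&(im.max(2).astype(int)-im.min(2)<40)).astype(np.uint8))
for i in range(1,n):
    if 400<s[i][4]<6000:
        k=np.argwhere(l==i)[:,::-1];q=ray('wrist',k,.016,c)[:,:2]*1000;r=cv2.minAreaRect(q.astype(np.float32));print(s[i].tolist(),np.round(r[0],1),np.round(r[1],1),round(r[2],1))
E
python3 way.py 0.6705,0.105,0.1,12.2
```

```text
time_s: 43.5
eef_pos: [0.6505, 0.0699, 0.2006]
tool_rot: [0.994, 0.108, -0.001, 0.0]
ft_force: [-0.1, 0.5, 0.2]
grip_width: 0.0749
gripper_force: 0.0
[541, 0, 99, 78, 3677] [ 953.4 -284.7] [123.6 263.4] 31.8
[29, 55, 23, 68, 806] [707.1 459.4] [31.7 92.1] 81.5
[260, 148, 57, 19, 963] [670.8 104.6] [18.6 57.1] 10.7
[34, 158, 11, 70, 403] [556.1 460.9] [ 13.9 117.2] 75.2
[570, 190, 36, 48, 1300] [ 700.3 -326.7] [95.9 69.4] 82.6
[114, 248, 112, 64, 3191] [480.7 228. ] [ 94.5 164.8] 10.6
[233, 258, 31, 75, 1512] [490.2 123.2] [115.4  41. ] 7.0
[330, 263, 70, 89, 4074] [501.3 -29.7] [146.6  92.8] 11.7
now 43.55 [0.6506 0.0698 0.2009] psi 12.37 tilt [-0.0009 -0.0001] F [ 0.4  0.5 -0.3] w 0.0749
0.6705,0.105,0.1,12.2 T [0.027, -0.0301, 0.1009] twist 0.003 rows>= 2
```

View pics/w13.png

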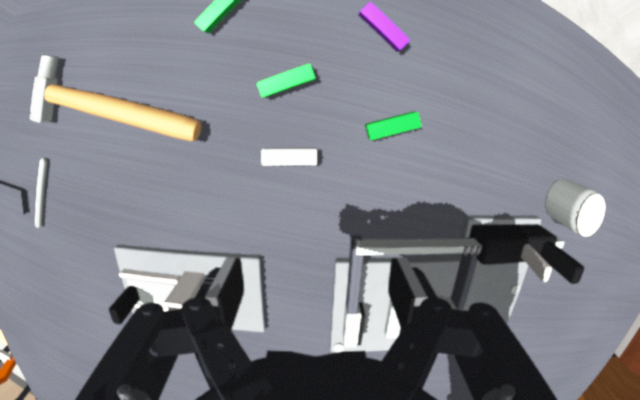

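The loose grey block is at (289,157). The greens at (286,81) and (394,126) and the purple at (384,26) are clear of it.

```bash
python3 -m handwheel '[{"translation":[0.027,-0.03,0.05],"twist":[0,0,0.003],"fingers":0.075},{"translation":[0.027,-0.03,0.10],"twist":[0,0,0.003],"fingers":0.075},{"translation":[0.027,-0.03,0.15],"twist":[0,0,0.003],"fingers":0.075},{"translation":[0.027,-0.03,0.16],"twist":[0,0,0.003],"fingers":0.075},{"translation":[0.027,-0.03,0.16],"twist":[0,0,0.003],"fingers":0.075}]'
python3 way.py 0.6703,0.105,0.022,12.2
```

```text
time_s: 44.18
eef_pos: [0.6711, 0.1049, 0.0421]
tool_rot: [0.994, 0.105, -0.0, -0.0]
ft_force: [0.5, -0.4, -0.1]
grip_width: 0.0752
gripper_force: 0.0
now 44.175 [0.6711 0.1049 0.0421] psi 12.1 tilt [-0.     -0.0003] F [ 0.5 -0.4 -0.1] w 0.0752
0.6703,0.105,0.022,12.2 T [-0.0008, -0.0002, 0.0201] twist -0.0018 rows>= 1
```

```bash
python3 -m handwheel '[{"translation":[-0.0005,0,0.012],"twist":[0,0,0],"fingers":0.075},{"translation":[-0.0005,0,0.02],"twist":[0,0,0],"fingers":0.075},{"translation":[-0.0005,0,0.02],"twist":[0,0,0],"fingers":0.075},{"translation":[-0.0005,0,0.02],"twist":[0,0,0],"fingers":0.065},{"translation":[-0.0005,0,0.02],"twist":[0,0,0],"fingers":0.05}]' 50
python3 -m handwheel '[{"translation":[0,0,0],"twist":[0,0,0],"fingers":0.05},{"translation":[0,0,0],"twist":[0,0,0],"fingers":0.05},{"translation":[0,0,0],"twist":[0,0,0],"fingers":0.05}]' 50
python3 -m handwheel '[{"translation":[0,0,-0.04],"twist":[0,0,0],"fingers":0.05},{"translation":[0,0,-0.09],"twist":[0,0,0],"fingers":0.05},{"translation":[0,0,-0.14],"twist":[0,0,0],"fingers":0.05},{"translation":[0,0,-0.14],"twist":[0,0,0],"fingers":0.05}]' 50
for i in 1 2; do python3 -m handwheel '[{"translation":[0,0,0],"twist":[0,0,-0.17],"fingers":0.05},{"translation":[0,0,0],"twist":[0,0,-0.34],"fingers":0.05},{"translation":[0,0,0],"twist":[0,0,-0.51],"fingers":0.05},{"translation":[0,0,0],"twist":[0,0,-0.68],"fingers":0.05},{"translation":[0,0,0],"twist":[0,0,-0.777],"fingers":0.05}]' >/dev/null; done
python3 way.py 0.4963,-0.0455,0.165,101.2
```

```text
time_s: 44.8
eef_pos: [0.6707, 0.1048, 0.0224]
tool_rot: [0.994, 0.105, 0.0, 0.0]
ft_force: [-1.8, -1.0, 4.3]
grip_width: 0.0543
gripper_force: 51.9
time_s: 45.18
eef_pos: [0.6707, 0.1048, 0.0224]
tool_rot: [0.994, 0.105, 0.0, 0.0]
ft_force: [-2.4, -0.3, 7.0]
grip_width: 0.0543
gripper_force: 52.1
time_s: 45.68
eef_pos: [0.6724, 0.1053, 0.1663]
tool_rot: [0.994, 0.105, 0.003, -0.0]
ft_force: [-0.0, -0.3, -1.0]
grip_width: 0.0545
gripper_force: 53.9
now 46.925 [0.67   0.1046 0.1607] psi 101.37 tilt [ 0.0003 -0.001 ] F [ 1.3  0.2 -0.7] w 0.054
0.4963,-0.0455,0.165,101.2 T [-0.1129, -0.1998, -0.0043] twist 0.0029 rows>= 4
```

```bash
python3 -m handwheel '[{"translation":[-0.025,-0.045,0],"twist":[0,0,0.003],"fingers":0.05},{"translation":[-0.05,-0.09,0],"twist":[0,0,0.003],"fingers":0.05},{"translation":[-0.075,-0.135,0],"twist":[0,0,0.003],"fingers":0.05},{"translation":[-0.1,-0.18,0],"twist":[0,0,0.003],"fingers":0.05},{"translation":[-0.111,-0.2,0],"twist":[0,0,0.003],"fingers":0.05}]' 50 >/dev/null
python3 -m handwheel '[{"translation":[0,0,0.05],"twist":[0,0,0],"fingers":0.05},{"translation":[0,0,0.09],"twist":[0,0,0],"fingers":0.05},{"translation":[0,0,0.09],"twist":[0,0,0],"fingers":0.05},{"translation":[0,0,0.09],"twist":[0,0,0],"fingers":0.05}]'
python3 way.py 0.4965,-0.0432,0.0368,101.2
python3 - <<'E'
from look import *
c=get_calibration('wrist');pickle.dump(c,open('w14.pkl','wb'));save('wrist','w14')
E
```

```text
time_s: 48.05
eef_pos: [0.496, -0.0423, 0.0725]
tool_rot: [0.636, 0.771, 0.0, 0.0]
ft_force: [-0.4, -0.6, -1.0]
grip_width: 0.054
gripper_force: 53.9
now 48.05 [ 0.496  -0.0423  0.0725] psi 100.97 tilt [0.0002 0.0007] F [-0.4 -0.6 -1. ] w 0.054
0.4965,-0.0432,0.0368,101.2 T [-0.001, 0.0003, 0.0357] twist -0.004 rows>= 1
```

View pics/w14.png

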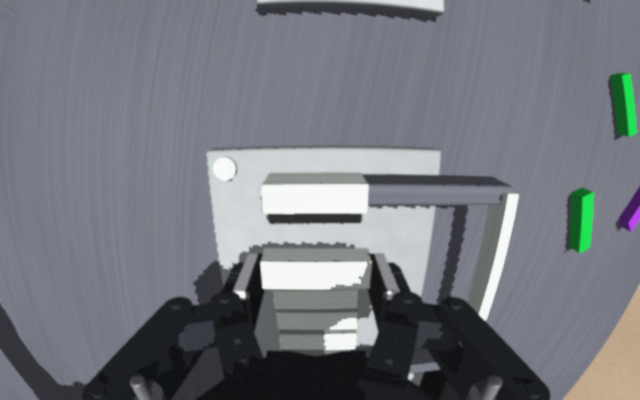

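The held block is at (315,272), parallel to the row below and clear of the sliding jaw's pad at (314,217). Lowering.

```bash
python3 -m handwheel '[{"translation":[-0.0005,0,0.015],"twist":[0,0,-0.004],"fingers":0.05},{"translation":[-0.0005,0,0.028],"twist":[0,0,-0.004],"fingers":0.05},{"translation":[-0.0005,0,0.035],"twist":[0,0,-0.004],"fingers":0.05},{"translation":[-0.0005,0,0.035],"twist":[0,0,-0.004],"fingers":0.05},{"translation":[-0.0005,0,0.035],"twist":[0,0,-0.004],"fingers":0.05}]' 50
python3 -m handwheel '[{"translation":[0,0,0],"twist":[0,0,0],"fingers":0.065},{"translation":[0,0,0],"twist":[0,0,0],"fingers":0.072},{"translation":[0,0,0],"twist":[0,0,0],"fingers":0.075}]'
python3 -m handwheel '[{"translation":[0,0,-0.03],"twist":[0,0,0],"fingers":0.075},{"translation":[0,0,-0.08],"twist":[0,0,0],"fingers":0.075},{"translation":[0,0,-0.13],"twist":[0,0,0],"fingers":0.075},{"translation":[0,0,-0.16],"twist":[0,0,0],"fingers":0.075},{"translation":[0,0,-0.16],"twist":[0,0,0],"fingers":0.085}]' >/dev/null
python3 - <<'E'
from look import *
c=get_calibration('wrist');pickle.dump(c,open('w15.pkl','wb'));save('wrist','w15');bed('w15')
c=np.array([.5135,-.129]);a=np.radians(101.2);r=np.array([[np.cos(a),-np.sin(a)],[np.sin(a),np.cos(a)]]);print('grip pt',c+r@[-.1,-.114])
E
```

```text
time_s: 48.72
eef_pos: [0.4955, -0.043, 0.0363]
tool_rot: [0.635, 0.773, -0.0, -0.0]
ft_force: [-0.1, -0.1, -1.1]
grip_width: 0.0543
gripper_force: 56.6
time_s: 49.1
eef_pos: [0.4956, -0.0432, 0.0366]
tool_rot: [0.635, 0.773, 0.0, 0.0]
ft_force: [0.5, 0.2, -0.9]
grip_width: 0.0749
gripper_force: 0.0
w15 (np.int32(285), np.int32(147), np.int32(60), np.int32(16)) z 0.03 clamp x,y 121.4 0.4 size [56.3 14.7] -0.1
w15 (np.int32(285), np.int32(147), np.int32(60), np.int32(16)) z 0.044 clamp x,y 123.8 0.4 size [53.6 14. ] -0.1
w15 (np.int32(286), np.int32(179), np.int32(57), np.int32(15)) z 0.03 clamp x,y 90.2 0.7 size [54.8 14.3] -0.1
w15 (np.int32(286), np.int32(179), np.int32(57), np.int32(15)) z 0.044 clamp x,y 94.1 0.7 size [52.2 13.6] -0.1
w15 (np.int32(288), np.int32(202), np.int32(56), np.int32(13)) z 0.03 clamp x,y 67.3 -0.6 size [55.3 12.8] -0.1
w15 (np.int32(288), np.int32(202), np.int32(56), np.int32(13)) z 0.044 clamp x,y 72.3 -0.6 size [52.6 12.2] -0.1
w15 (np.int32(288), np.int32(217), np.int32(54), np.int32(15)) z 0.03 clamp x,y 50.0 0.6 size [14.8 54.5] 1.4
w15 (np.int32(288), np.int32(217), np.int32(54), np.int32(15)) z 0.044 clamp x,y 55.9 0.5 size [14.1 51.9] 1.4
w15 (np.int32(289), np.int32(235), np.int32(53), np.int32(13)) z 0.03 clamp x,y 30.7 -0.1 size [54.7 14. ] -0.1
w15 (np.int32(289), np.int32(235), np.int32(53), np.int32(13)) z 0.044 clamp x,y 37.5 -0.1 size [52.1 13.4] -0.1
grip pt [ 0.64475232 -0.2049528 ]
```

```bash
python3 way.py 0.6448,-0.205,0.215,101.2 0.6448,-0.205,0.215,11.2
```

```text
now 49.775 [ 0.4959 -0.0435  0.1972] psi 101.14 tilt [-0.0012  0.0015] F [ 0.3 -1.1 -0.9] w 0.0851
0.6448,-0.205,0.215,101.2 T [-0.1872, 0.1149, -0.0178] twist -0.0011 rows>= 4
0.6448,-0.205,0.215,11.2 T [0.0, 0.0, -0.0] twist 1.5708 rows>= 9
```

```bash
python3 -m handwheel '[{"translation":[-0.035,0.022,-0.018],"twist":[0,0,0],"fingers":0.085},{"translation":[-0.08,0.05,-0.018],"twist":[0,0,0],"fingers":0.085},{"translation":[-0.12,0.075,-0.018],"twist":[0,0,0],"fingers":0.085},{"translation":[-0.16,0.1,-0.018],"twist":[0,0,0],"fingers":0.085},{"translation":[-0.187,0.115,-0.018],"twist":[0,0,0],"fingers":0.085}]' >/dev/null
for i in 1 2; do python3 -m handwheel '[{"translation":[0,0,0],"twist":[0,0,0.17],"fingers":0.085},{"translation":[0,0,0],"twist":[0,0,0.34],"fingers":0.085},{"translation":[0,0,0],"twist":[0,0,0.51],"fingers":0.085},{"translation":[0,0,0],"twist":[0,0,0.68],"fingers":0.085},{"translation":[0,0,0],"twist":[0,0,0.785],"fingers":0.085}]' >/dev/null; done
python3 -m handwheel '[{"translation":[0,0,0],"twist":[0,0,0],"fingers":0.085},{"translation":[0,0,0],"twist":[0,0,0],"fingers":0.085}]'
python3 way.py 0.6448,-0.205,0.097,11.2
python3 - <<'E'
from look import *
c=get_calibration('wrist');pickle.dump(c,open('w16.pkl','wb'));save('wrist','w16')
E
```

```text
time_s: 51.9
eef_pos: [0.6444, -0.2042, 0.2136]
tool_rot: [0.995, 0.099, -0.001, -0.0]
ft_force: [-0.3, 0.3, -0.2]
grip_width: 0.0854
gripper_force: 0.0
now 51.9 [ 0.6444 -0.2042  0.2136] psi 11.38 tilt [-0.0012 -0.0005] F [-0.3  0.3 -0.2] w 0.0854
0.6448,-0.205,0.097,11.2 T [0.0002, 0.0009, 0.1166] twist 0.0031 rows>= 2
```

View pics/w16.png

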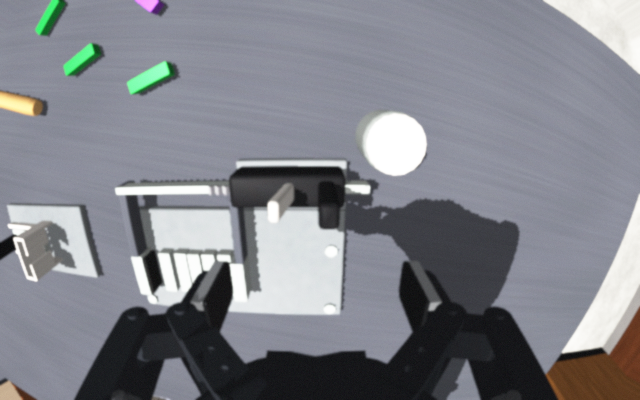

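All five blocks lie in the jaws (150–230, 270). The trigger top is at about (275,210) and the grip top at about (329,217). Check with rays.

```bash
python3 - <<'E'
from look import *
c=pickle.load(open('w16.pkl','rb'));a=np.radians(101.2);M=np.array([[np.cos(a),np.sin(a)],[-np.sin(a),np.cos(a)]])
f=lambda p,z:((ray('wrist',p,z,c)[...,:2]-[.5135,-.129])@M.T*1000).round(1).tolist()
print('grip top corners',f([(319,207),(338,207),(320,228),(338,228)],.125)); print('trigger',f([(269,200),(281,200),(268,220),(278,220)],.115))
E
python3 way.py 0.6448,-0.205,0.097,11.2
```

```text
grip top corners [[-100.0, -122.1], [-113.8, -122.2], [-100.9, -105.6], [-114.3, -105.6]]
trigger [[-62.2, -124.1], [-71.4, -124.1], [-60.7, -107.7], [-68.5, -107.8]]
now 51.95 [ 0.6444 -0.2043  0.2138] psi 11.34 tilt [-0.0008 -0.0004] F [-0.7 -0.4 -1.2] w 0.0849
0.6448,-0.205,0.097,11.2 T [0.0002, 0.0008, 0.1168] twist 0.0025 rows>= 2
```

```bash
python3 -m handwheel '[{"translation":[0,0.001,0.04],"twist":[0,0,0.003],"fingers":0.085},{"translation":[0,0.001,0.08],"twist":[0,0,0.003],"fingers":0.085},{"translation":[0,0.001,0.105],"twist":[0,0,0.003],"fingers":0.085},{"translation":[0,0.001,0.117],"twist":[0,0,0.003],"fingers":0.085},{"translation":[0,0.001,0.117],"twist":[0,0,0.003],"fingers":0.085}]' 35
python3 -m handwheel '[{"translation":[0,0,0],"twist":[0,0,0],"fingers":0.02},{"translation":[0,0,0],"twist":[0,0,0],"fingers":0.02},{"translation":[0,0,0],"twist":[0,0,0],"fingers":0.02},{"translation":[0,0,0],"twist":[0,0,0],"fingers":0.02},{"translation":[0,0,0],"twist":[0,0,0],"fingers":0.02}]' 35
python3 -m handwheel '[{"translation":[0,0,0],"twist":[0,0,0],"fingers":0.02},{"translation":[0,0,0],"twist":[0,0,0],"fingers":0.02},{"translation":[0,0,0],"twist":[0,0,0],"fingers":0.02}]' 35
```

```text
time_s: 52.58
eef_pos: [0.6446, -0.2053, 0.0971]
tool_rot: [0.995, 0.097, -0.0, -0.0]
ft_force: [0.3, -0.1, 1.1]
grip_width: 0.085
gripper_force: 0.0
time_s: 53.2
eef_pos: [0.6467, -0.2065, 0.1003]
tool_rot: [0.995, 0.096, 0.002, 0.001]
ft_force: [2.7, -4.1, 9.8]
grip_width: 0.0296
gripper_force: 40.8
time_s: 53.58
eef_pos: [0.6467, -0.2065, 0.1003]
tool_rot: [0.995, 0.096, 0.002, 0.001]
ft_force: [2.1, -5.4, 10.3]
grip_width: 0.0296
gripper_force: 40.8
```

Full squeeze (30 mm). Release and repeat.

```bash
for i in 1 2 3; do python3 -m handwheel '[{"translation":[0,0,0],"twist":[0,0,0],"fingers":0.072},{"translation":[0,0,0],"twist":[0,0,0],"fingers":0.072},{"translation":[0,0,0],"twist":[0,0,0],"fingers":0.072},{"translation":[0,0,0],"twist":[0,0,0],"fingers":0.072},{"translation":[0,0,0],"twist":[0,0,0],"fingers":0.072}]' 35 | grep -E 'width|time'
python3 -m handwheel '[{"translation":[0,0,0],"twist":[0,0,0],"fingers":0.02},{"translation":[0,0,0],"twist":[0,0,0],"fingers":0.02},{"translation":[0,0,0],"twist":[0,0,0],"fingers":0.02},{"translation":[0,0,0],"twist":[0,0,0],"fingers":0.02},{"translation":[0,0,0],"twist":[0,0,0],"fingers":0.02}]' 35 
python3 -m handwheel '[{"translation":[0,0,0],"twist":[0,0,0],"fingers":0.02}]' 35 | grep -E 'width|force'; done
python3 - <<'E'
from look import *
save('side','s2');save('wrist','w17')
E
```

```text
time_s: 54.2
grip_width: 0.072
time_s: 54.82
eef_pos: [0.6461, -0.2065, 0.099]
tool_rot: [0.995, 0.096, 0.001, 0.001]
ft_force: [2.0, -2.2, 11.7]
grip_width: 0.0299
gripper_force: 40.7
ft_force: [2.7, -2.0, 11.1]
grip_width: 0.03
gripper_force: 40.7
time_s: 55.58
grip_width: 0.072
time_s: 56.2
eef_pos: [0.6464, -0.2065, 0.0993]
tool_rot: [0.995, 0.096, 0.002, 0.001]
ft_force: [1.8, -2.2, 10.4]
grip_width: 0.0297
gripper_force: 40.4
ft_force: [2.2, -2.0, 10.6]
grip_width: 0.0298
gripper_force: 40.4
time_s: 56.95
grip_width: 0.0719
time_s: 57.58
eef_pos: [0.6463, -0.2065, 0.0993]
tool_rot: [0.995, 0.096, 0.002, 0.001]
ft_force: [1.2, -2.5, 11.2]
grip_width: 0.0296
gripper_force: 40.3
ft_force: [2.6, -2.0, 11.5]
grip_width: 0.0295
gripper_force: 40.3
```

View pics/w17.png

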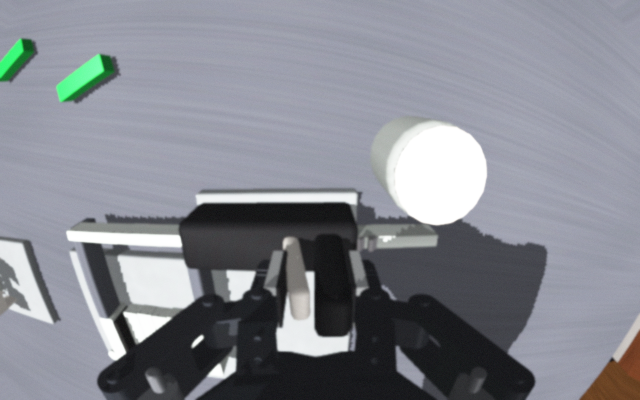

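The trigger and grip are squeezed between the pads at (298–335, 280). The jaw has travelled about 30 mm, and I see no tightness yet. Two more squeezes, then check the jaw in the side view.

```bash
for i in 1 2; do python3 -m handwheel '[{"translation":[0,0,0],"twist":[0,0,0],"fingers":0.072},{"translation":[0,0,0],"twist":[0,0,0],"fingers":0.072},{"translation":[0,0,0],"twist":[0,0,0],"fingers":0.072},{"translation":[0,0,0],"twist":[0,0,0],"fingers":0.072},{"translation":[0,0,0],"twist":[0,0,0],"fingers":0.072}]' 35 | grep -E 'width|time'
python3 -m handwheel '[{"translation":[0,0,0],"twist":[0,0,0],"fingers":0.02},{"translation":[0,0,0],"twist":[0,0,0],"fingers":0.02},{"translation":[0,0,0],"twist":[0,0,0],"fingers":0.02},{"translation":[0,0,0],"twist":[0,0,0],"fingers":0.02},{"translation":[0,0,0],"twist":[0,0,0],"fingers":0.02}]' 35 | grep -E 'width|force'
python3 -m handwheel '[{"translation":[0,0,0],"twist":[0,0,0],"fingers":0.02},{"translation":[0,0,0],"twist":[0,0,0],"fingers":0.02}]' 35 | grep -E 'width|force'; python3 -c "
from look import *
save('side','s3_$i')"; done
python3 - <<'E'
import cv2,numpy as np
f=lambda n:cv2.resize(cv2.imread(f'pics/{n}.png')[225:375,220:345],(400,480),interpolation=cv2.INTER_CUBIC)
a=np.hstack([f('s2'),f('s3_2')]);cv2.imwrite('pics/s3c.png',a)
for n in('side0','s2','s3_1','s3_2'):
    g=cv2.cvtColor(cv2.imread(f'pics/{n}.png'),cv2.COLOR_BGR2GRAY); print(n,[int((np.abs(g.astype(int)-cv2.cvtColor(cv2.imread('pics/s2.png'),cv2.COLOR_BGR2GRAY))[225:330,220:330]>40).sum())])
E
```

```text
time_s: 58.42
grip_width: 0.0721
ft_force: [1.0, -1.5, 13.4]
grip_width: 0.0299
gripper_force: 36.3
ft_force: [1.7, -1.4, 12.7]
grip_width: 0.0303
gripper_force: 36.3
time_s: 59.98
grip_width: 0.0718
ft_force: [1.9, -1.8, 12.2]
grip_width: 0.0299
gripper_force: 36.4
ft_force: [1.3, -1.8, 12.5]
grip_width: 0.0298
gripper_force: 36.4
side0 [1939]
s2 [0]
s3_1 [144]
s3_2 [142]
```

View pics/s3c.png

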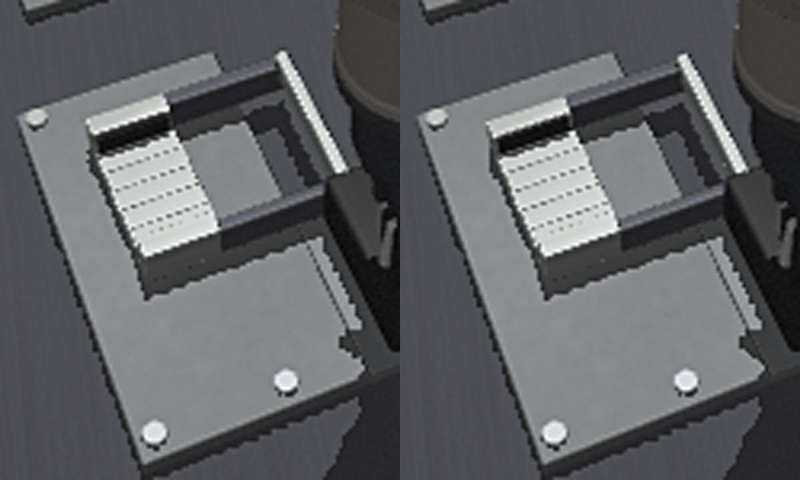

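The jaw has closed on all five blocks with no gaps, and the picture did not change between the last two squeezes, so the row is tight. One more squeeze, then open, retreat and check.

```bash
python3 -m handwheel '[{"translation":[0,0,0],"twist":[0,0,0],"fingers":0.072},{"translation":[0,0,0],"twist":[0,0,0],"fingers":0.072},{"translation":[0,0,0],"twist":[0,0,0],"fingers":0.072},{"translation":[0,0,0],"twist":[0,0,0],"fingers":0.072},{"translation":[0,0,0],"twist":[0,0,0],"fingers":0.072}]' 40 >/dev/null
for i in 1 2; do python3 -m handwheel '[{"translation":[0,0,0],"twist":[0,0,0],"fingers":0.02},{"translation":[0,0,0],"twist":[0,0,0],"fingers":0.02},{"translation":[0,0,0],"twist":[0,0,0],"fingers":0.02},{"translation":[0,0,0],"twist":[0,0,0],"fingers":0.02}]' 40 | grep -E 'width|force'; done
python3 -m handwheel '[{"translation":[0,0,0],"twist":[0,0,0],"fingers":0.085},{"translation":[0,0,0],"twist":[0,0,0],"fingers":0.085},{"translation":[0,0,0],"twist":[0,0,0],"fingers":0.085},{"translation":[0,0,0],"twist":[0,0,0],"fingers":0.085},{"translation":[0,0,0],"twist":[0,0,0],"fingers":0.085}]' | grep width
python3 -m handwheel '[{"translation":[0,0,-0.03],"twist":[0,0,0],"fingers":0.085},{"translation":[0,0,-0.08],"twist":[0,0,0],"fingers":0.085},{"translation":[0,0,-0.13],"twist":[0,0,0],"fingers":0.085},{"translation":[0,0,-0.15],"twist":[0,0,0],"fingers":0.085},{"translation":[0,0,-0.15],"twist":[0,0,0],"fingers":0.085}]'
python3 - <<'E'
from look import *
b=save('side','s4');save('scene','sc4');a=cv2.imread('pics/side0.png')[:,:,::-1]
for n,im in(('start',a),('end',b)):
    m=(im[148:175,220:242].max(2)<45);y,x=np.nonzero(m);print(n,'handle px',x.mean().round(2)+220,y.mean().round(2)+148,m.sum())
cr=lambda im,x0,y0,x1,y1:cv2.resize(im[y0:y1,x0:x1,::-1],(390,480),interpolation=cv2.INTER_CUBIC)
cv2.imwrite('pics/fin.png',np.hstack([cr(b,210,140,300,250),cr(b,220,225,345,375)]))
E
```

```text
ft_force: [1.9, -2.8, 12.9]
grip_width: 0.0296
gripper_force: 43.6
ft_force: [0.7, -1.4, 13.2]
grip_width: 0.03
gripper_force: 43.5
grip_width: 0.0854
time_s: 63.78
eef_pos: [0.6453, -0.2056, 0.2489]
tool_rot: [0.995, 0.096, 0.001, 0.001]
ft_force: [-0.2, -0.3, 0.1]
grip_width: 0.0851
gripper_force: 0.0
start handle px 229.09 162.47 173
end handle px 229.13 162.68 160
```

View pics/fin.png

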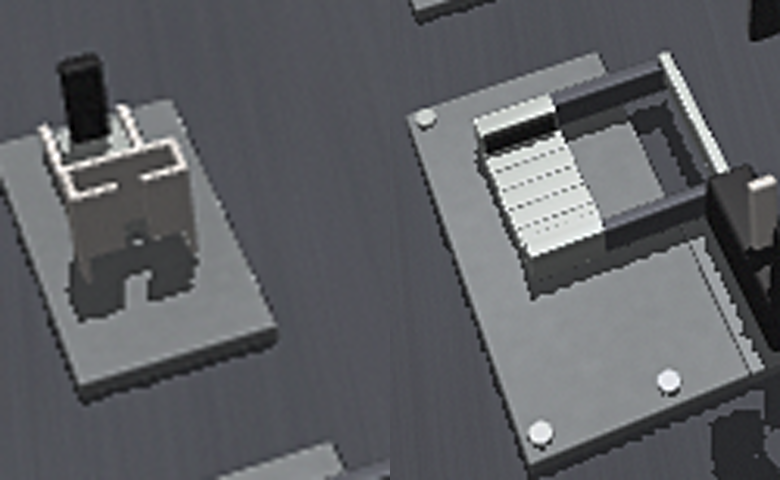

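The magazine is empty, the pusher handle is back at its home pixel, and five blocks are gripped tight between the jaws with the trigger released. Handing in.

```bash
python3 -c "
from bench import *
print(sign_off())"
```

```text
the job is handed in; nothing more can be done
None
```

The job is handed in after about 64 s: all five steel blocks lie side by side in the clamp, gripped after seven trigger squeezes (no gaps left in the camera view), and the pusher is fully back.

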